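Zero the bench gauge and hold its jaw open at the rider

ROBOT

A 7-joint arm with a two-finger parallel gripper is mounted at the origin on the work surface. World frame = base frame: x ahead of the robot, y to its left, z up, the work surface at z = 0. Lengths are in m, angles in rad, forces in N, time in s.
With the tool pointing down it reaches from about 0.425 to 0.95 m from the base axis. Payload 16.7 kg.
Tool frame: the origin (TCP) lies at the centre of the arm's flange, where the gripper is bolted on; the fingertips stand 199 mm ahead of it and the grasp point (between the pads) lies 180 mm ahead of it (manip.grip_depth is the distance from the TCP to the grasp point, in m); y points along the fingers, x is the direction in which the jaws open and shut, and the axes are right-handed (so a half turn about y gives the same grasp; the last joint's range is limited). The gripper opens to 94 mm and grips with 3 to 60 N. Pads are 16 mm wide; open, the fingers measure 119 mm over their backs; the gripper's body (75 mm by 177 mm) begins 78 mm behind the grasp point.
Start: joints at [-1.45, 0.426, 0.074, 1.606, -0.034, 1.111, -0.067], TCP at [0.181, 0.65, 0.405] pointing down, gripper open.
Joint ranges: [-2.85, 2.85], [-0.5, 2.14], [-1.23, 1.37], [0.21, 2.46], [-1.02, 4.16], [0.16, 2.05], [-2.73, 2.73]. Speed limits (rad/s): [1.89, 1.89, 2.39, 2.39, 3.01, 3.01, 3.01].

INTERFACE

Orientations are given as a rotation vector (axis times angle).
In Python, from station import manip, cams gives the robot as it stands. The module is installed in compiled form; this text tells all that it offers.
- The arm moves only by the tool servo_tool, never from a script. Its argument "commands" is text: rows parted by semicolons, each of 7 numbers parted by spaces: the shift along the tool's x, y, z in mm, then the turn, a rotation vector about the tool's x, y, z in degrees, then the gripper's target within -1 to 1 (fully open at 1, half-way at 0, shut at -1). In form: x y z ax ay az gripper; .... A call has 1 to 8 rows; each row shifts and turns the pose as measured when the row begins, along the tool's axes as they then stand; what a row does not reach is not made up. A row lasts 1/8 s, in which the tool goes at most 62.5 mm and 10.7 degrees, less where a joint would pass 70% of its speed; a pose out of reach is approached as far as the arm can. A call with a gripper value outside its range is refused whole. The fingers move at their own pace and stop on an object; "grip_force" is the grip in N (left out, the last holds). Time passes only in rows, so rows that do not move let the fingers close. It gives the time, the measured TCP pose, the force and the opening at its end, in the units of the state.
- manip.read_state(): the state, without advancing time (a new reading comes with each control period).
- cams.camera(name): name is "side" or "top"; returns a dict with "image" (400x640x3 uint8, blue, green, red), "intrinsics" (3x3 intrinsics, pixels), "xyz" and "attitude" of the camera in the world. Camera axes: x right, y up, looking along -z (the intrinsics and any distortion apply to the point x, -y, -z); pixel columns grow to the right and rows downward; lengths in m; the calibration is good to about 2 mm. A picture is of the moment at which its call begins. There is no depth.
- manip.hand_in(): hands the job in, once; it reports no verdict.
The state is a dict: "t": time; "joint_pos": joint angles; "dq": joint speeds; "joint_torque": joint torques, N m; "position": TCP position; "tool_rot": TCP orientation; "wrist_force": force on the tool from outside, world axes, zero at the start; "moment": the same for the moment, N m; "width": opening from 0.0 (shut) to 1.0 (fully open).
Only numpy, scipy, OpenCV 4.12 (cv2) and the standard library are available. Lean on these libraries where they do the work, as an engineer would, in place of code of your own. Each camera call takes 0.05 s, during which the arm holds its last target.

TASK

The bench gauge is to be zeroed and opened so that I can lay the carved piece between its jaws. With the spring jaw closed, push the small recessed zero button fully down with the stylus from the tool block and stand the stylus back in its own hole; then draw the spring jaw back by its finger post until the index line on its slide is level with the line on the rider, and finish while still holding it there, because it springs shut if let go. Leave the rider where it is set and do not shift the other tools, the carved piece or the jar.

Things in the scene. Friction and masses are not known exactly. Their poses are not given: they have to be found in the camera images.
- gauge: Bench length gauge, fixed: grey bed 110 (x) by 360 (y) mm, top 32 mm up; origin under its centre. Measuring axis y: fixed jaw (cork-faced, 74 mm high) at y = -64 to -42 mm; the spring jaw on its slide opens to +y; tail block (56 mm high) at y = 120 to 150 mm. Readout box with a display, 90 by 100 mm, top at 66 mm, at y = -170 to -70 mm. Rule, index and rider are along the +x edge.
- zero (a joint): Travel of the zero button: 0 up, 0.004 m fully down; a spring pushes back with about 1.2 N at the start and 3.8 N fully down. It counts as pushed from 0.003 m on.
- zero_top (a point): Centre of the top of the zero button (round, 10 mm across), 6 mm below the top of the readout box in a round recess of 12 mm diameter that fingers do not fit into; it is pushed straight down. At gauge x = 26, y = -92, z = 60 mm.
- slide (a joint): Opening of the spring jaw, m: 0 closed (jaws touching, where its spring holds it at the start), 0.060 at most, growing towards the gauge's +y. The spring pulls it shut with 3.2 N closed and 8.6 N wide open.
- slide_post (a point): Grip point of the slide's finger post, on its axis, 84 mm above the table: an upright ringed steel cylinder, 18 mm in diameter, 58 to 103 mm above the table, with a cap 22 mm wide and 4 mm thick. The slide's flat top lies 54 mm above the table; the spring jaw's plate (74 mm high, moving along) stands 60 mm from the axis on the -y side. Slides along gauge y; does not turn.
- slide_index (a point): Outer end of the black index line on the little tab at the +x side of the slide, 44 mm above the table; it moves with the slide.
- rider (a joint): Setting of the rider along the rule, m: the value of joint slide at which the slide's index line is level with the rider's line. Clamped; stays where it is set.
- rider_mark (a point): Inner end of the black line on top of the rider, a steel clamp block 14 mm wide (y) with a lock screw, on the +x edge of the bed; 2 mm beyond the index tab in x, 44 mm above the table. The jaw is at the mark when slide_index has the same y along the gauge as this point.
- block: Wooden tool block, fixed, 60 (x) by 180 (y) by 50 (z) mm, origin at the centre of its underside; three holes of 12 mm diameter and 42 mm depth in a row along its y. One tool stands in each, the stylus in any of the three.
- slot0 (a point): Mouth of the hole at block y = -70 mm, 50 mm above the table.
- slot1 (a point): Mouth of the middle hole, 50 mm above the table.
- slot2 (a point): Mouth of the hole at block y = +70 mm, 50 mm above the table.
- stylus_grip (a point): Centre of the stylus's straight metal handle (14 mm in diameter, 75 mm long); 92.5 mm above the table while it stands upright in its hole, pin down. Below the handle: a collar 20 mm wide and 5 mm thick, which rests on the block, and a pin 4.6 mm in diameter and 32 mm long. z along the stylus, from pin to handle. 50 g.
- stylus_tip (a point): End of the stylus pin, 74.5 mm below stylus_grip along the axis; 18 mm above the table while in the block.
- stylus: The stylus; origin at the end of its pin, z along it towards the handle.
- brush: Short brush standing bristles up in the block, 112 mm long, top 130 mm above the table; origin at its lower end. Not to be moved.
- awl: Awl with a dark mushroom-shaped handle, 90 mm long, top 108 mm above the table; origin at its lower end. Not to be moved.
- fragment: Carved wooden piece, 52 (x) by 110 (y) mm, 32 mm high, lying on the table; origin under its centre. Not to be moved.
- jar: Closed jar, 64 mm across, 85 mm high; origin under its centre. Not to be moved.
Things that resemble listed ones, but are neither listed nor needed, are in the scene too. Leave any purple look-alike of the stylus alone.

How it is judged:
On the way, in this order (a step that is already met when the one before it is completed fails the run):
1. with the jaws closed, the zero button is pushed down by the stylus (value of joint zero above 0.003 m and contact force between stylus and zero above 1 N and value of joint slide below 0.003 m), for 0.1 s.
2. the stylus stands in its hole again, let go ((horizontal distance between stylus_tip and slot0 below 0.006 m or horizontal distance between stylus_tip and slot1 below 0.006 m or horizontal distance between stylus_tip and slot2 below 0.006 m) and height (world z) of stylus_tip below 0.023 m and angle between stylus_tip's own z axis and vertical below 0.12 rad and contact force between the fingers and stylus below 0.1 N), for 0.2 s.
3. the slide is held by the fingers with its index at the rider's line (y of slide_index in the frame of rider_mark between -0.003 and 0.003 m and contact force between the fingers and slide above 3 N and contact force between slide and stylus below 0.1 N and velocity of joint slide between -0.004 and 0.004 m/s), for 0.3 s.
At the end, for the whole second after the job is handed in: The fingers hold the slide still (contact force over 3 N) with its index line within 3 mm of the rider's line along the gauge; the stylus stands upright in a hole of the block, let go, its collar down on the block (tip within 6 mm of the hole's axis, below 23 mm); the zero button is up (all of step 2 and all of step 3 and value of joint zero below 0.001 m); the arm keeps its last pose, push and grip.
It fails at once if the zero button is pushed while the jaw is open (value of joint zero above 0.002 m and value of joint slide above 0.006 m).
It fails at once if the rider is shifted from its setting (distance of rider_mark from where it was at the start of the episode above 0.004 m).
It fails at once if another tool, the carved piece or the jar is shifted by more than 20 mm (distance of any of brush, awl, fragment, jar from where it was at the start of the episode above 0.02 m).
It also fails if it takes over 54 s, if anything falls off the work surface, if the arm or the gripper's body presses on something with over 40 N, if the wrist force passes 120 N, or if a joint passes its speed limit or range.

## Working session

There is one attempt and no reset: what is moved stays moved. The work goes in short steps, Python scripts to look and compute and a tool call to move; the robot and the scene stay as the last step left them, time stands still between calls to the robot, and variables do not carry over. Pictures are saved under pics/ and viewed, and the job is handed in when it is done.

Besides the shell and the picture viewer there is one more tool, called after "Emit:" in YAML: its name, and indented under it one key for each argument. servo_tool: Moves the arm, as the interface text tells. Its arguments: {"type":"object","properties":{"commands":{"type":"string"},"grip_force":{"type":"number"}},"required":["commands"]}

```bash
mkdir -p pics; ls
python3 - <<'E'
from station import manip,cams
import cv2
print(manip.read_state(), manip.grip_depth)
for n in("side","top"):
    c=cams.camera(n); cv2.imwrite(f"pics/{n}0.png",c["image"])
    print(n,c["intrinsics"],c["xyz"],c["attitude"],c.keys())
E
```

```text
pics
{'t': 0.0, 'joint_pos': array([-1.44947958,  0.42670917,  0.07387475,  1.60663281, -0.03409522,
        1.11079075, -0.06711692]), 'dq': array([ 7.99704497e-05,  1.61627369e-04, -6.04330312e-04, -1.02486889e-03,
       -1.02957510e-03, -1.60230745e-03, -9.25082232e-04]), 'joint_torque': array([ 5.39520188e-04, -9.35829949e+01,  3.66727665e+00, -4.54179668e+01,
       -4.87017247e-02,  2.00836320e-02,  1.17214408e-04]), 'position': array([0.18054969, 0.65020171, 0.40398002]), 'tool_rot': array([-1.32612958, -1.00670226,  1.00828473]), 'wrist_force': array([ 0.64257221,  0.32788663, -1.12161141]), 'moment': array([-0.01943872, -0.00375507,  0.02449745]), 'width': 1.002605739682299} 0.1804
side [[407.80741216   0.         322.76512299]
 [  0.         407.80741216 197.14541109]
 [  0.           0.           1.        ]] [ 0.36459523 -0.66652607  0.70807004] [ 0.86437043 -0.08182175 -0.13907335] dict_keys(['image', 'intrinsics', 'xyz', 'attitude'])
top [[401.02938155   0.         320.83731485]
 [  0.         401.02938155 208.5720413 ]
 [  0.           0.           1.        ]] [0.41283758 0.00979443 1.25703685] [ 0.05249778 -0.06392623 -1.56624103] dict_keys(['image', 'intrinsics', 'xyz', 'attitude'])
```

View pics/side0.png

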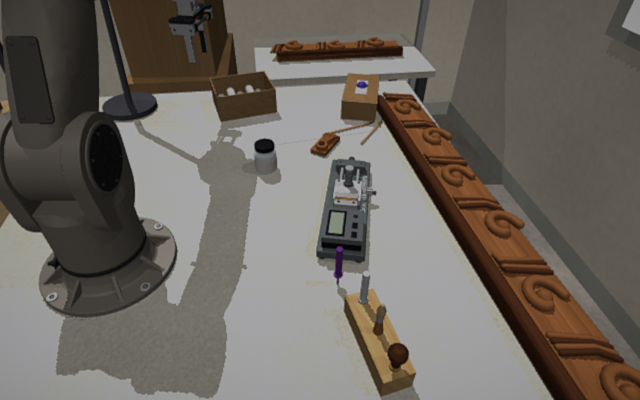

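View pics/top0.png

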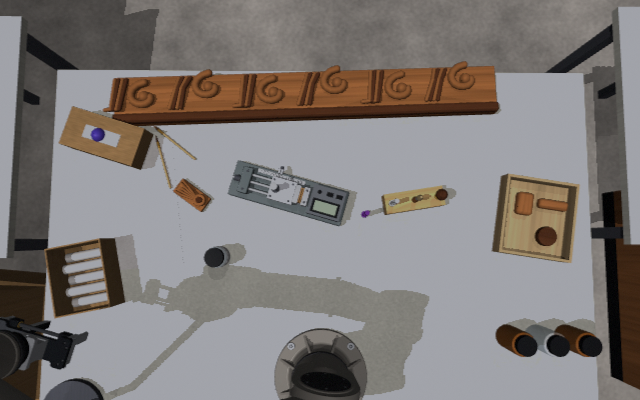

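```bash
cat > h.py <<'E'
import numpy as np, cv2
from scipy.spatial.transform import Rotation as R
from station import manip,cams
def cam(n): return cams.camera(n)
def proj(c,P):
    p=R.from_rotvec(c["attitude"]).inv().apply(np.atleast_2d(P)-c["xyz"]); q=np.c_[p[:,0],-p[:,1],-p[:,2]]
    q=q@c["intrinsics"].T; return q[:,:2]/q[:,2:]
def ray(c,uv):
    q=np.linalg.solve(c["intrinsics"],np.array([uv[0],uv[1],1.0])); return R.from_rotvec(c["attitude"]).apply([q[0],-q[1],-q[2]])
def atz(c,uv,z):
    d=ray(c,uv); return c["xyz"]+d*(z-c["xyz"][2])/d[2]
def crop(n,x0,y0,x1,y1,s,name):
    c=cam(n); im=cv2.resize(c["image"][y0:y1,x0:x1],None,fx=s,fy=s,interpolation=cv2.INTER_CUBIC)
    cv2.imwrite("pics/"+name,im); return c
def st():
    s=manip.read_state(); Rm=R.from_rotvec(s["tool_rot"]).as_matrix()
    np.set_printoptions(precision=4,suppress=True)
    print("t",s["t"],"p",s["position"],"w",s["width"],"F",s["wrist_force"],"q",s["joint_pos"]);print(Rm); print("grasp",s["position"]+Rm[:,2]*manip.grip_depth)
    return s,Rm
E
python3 -c "
from h import *
st()"
```

```text
t 0.1 p [0.1805 0.6502 0.4041] w 0.9997405128527643 F [ 1.2067 -0.3395  0.1392] q [-1.4495  0.4266  0.0739  1.6065 -0.0341  1.1108 -0.0671]
[[ 0.2676 -0.0003 -0.9635]
 [ 0.9635 -0.0011  0.2676]
 [-0.0011 -1.     -0.0001]]
grasp [0.0067 0.6985 0.4041]
```

```bash
sed -i 's/Rm\[:,2\]/Rm[:,1]/' h.py
python3 - <<'E'
from h import *
crop("top",220,145,360,235,5.7,"t1.png")
crop("top",350,170,470,230,6.6,"t2.png")
crop("side",305,145,405,265,5,"s1.png")
crop("side",320,235,425,400,3.6,"s2.png")
E
```

```text
(no output)
```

View pics/t1.png

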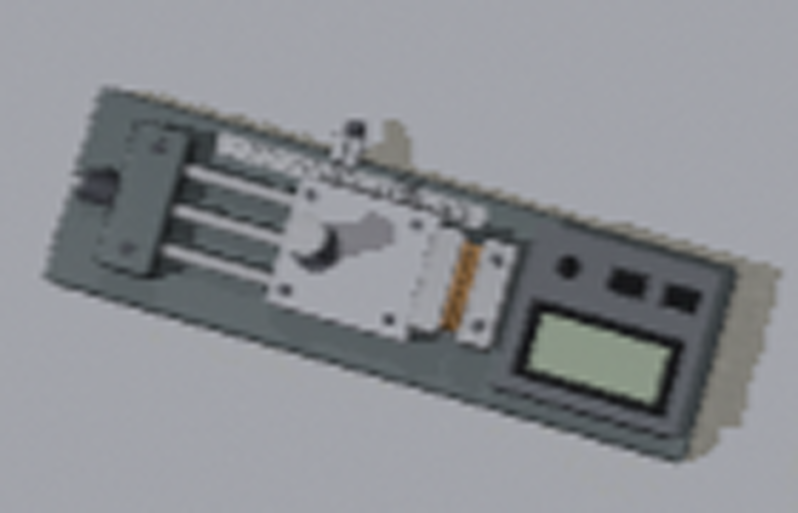

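View pics/t2.png

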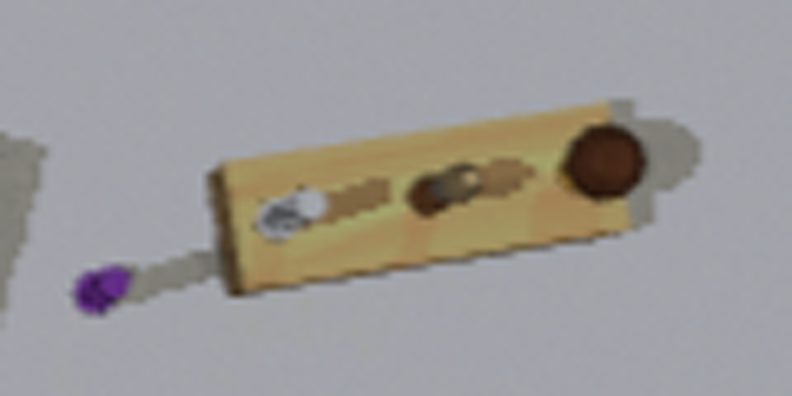

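View pics/s1.png

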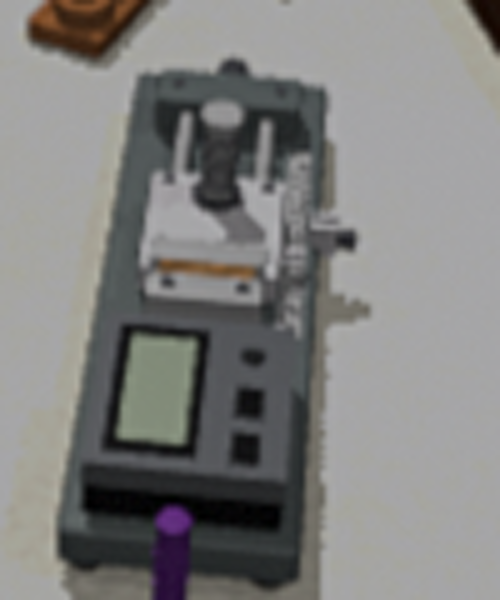

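View pics/s2.png

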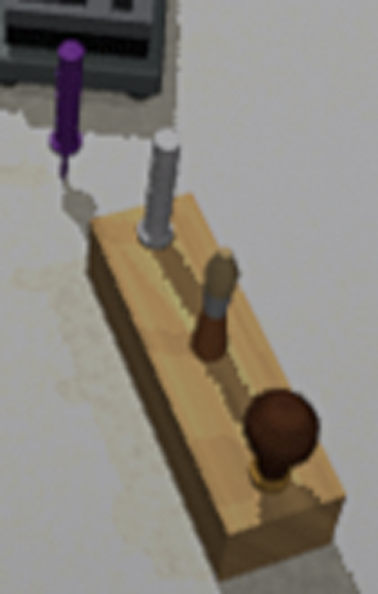

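```bash
cat > fit.py <<'E'
from h import *
from scipy.optimize import least_squares
T=cam("top");S=cam("side")
t1=lambda u,v:(u/5.7+220-.4,v/5.7+145-.4); t2=lambda u,v:(u/6.6+350-.4,v/6.6+170-.4)
s1=lambda u,v:(u/5+305-.4,v/5+145-.4); s2=lambda u,v:(u/3.6+320-.4,v/3.6+235-.4)
def W(p,P):
    c,s=np.cos(p[2]),np.sin(p[2]); P=np.asarray(P,float)/1000
    return np.c_[p[0]+c*P[:,0]-s*P[:,1],p[1]+s*P[:,0]+c*P[:,1],P[:,2]]
def fit(name,obs,x0):
    for sel in (("T",),("S",),("T","S")):
        O=[o for o in obs if o[0] in sel]
        if len(O)<2: continue
        def f(p):
            w=W(p,[o[1] for o in O]); return np.concatenate([proj(T if o[0]=="T" else S,w[i])[0]-o[2] for i,o in enumerate(O)])
        r=least_squares(f,x0,loss="soft_l1"); print(name,sel,r.x,"deg",np.degrees(r.x[2])); 
        if len(sel)==2 : print(r.fun.reshape(-1,2))
    return r.x
if __name__=="__main__":
    g=[("T",(55,180,32),t1(105,88)),("T",(-55,180,32),t1(45,278)),("T",(-55,-180,32),t1(682,460)),("T",(26,-92,63),t1(568,267)),
     ("S",(-55,180,32),s1(138,75)),("S",(55,180,32),s1(325,87)),("S",(26,-92,63),s1(253,357)),("S",(-55,-180,32),s1(60,528)),("S",(55,-180,32),s1(295,550))]
    G=fit("gauge",g,[.4,.05,.2]); 
    b=[("T",(30,90,50),t2(222,165)),("T",(-30,90,50),t2(240,293)),("T",(-30,-90,50),t2(632,232)),("T",(30,-90,50),t2(608,103)),
     ("S",(-30,90,50),s2(92,222)),("S",(30,90,50),s2(192,196)),("S",(30,-90,50),s2(345,495)),("S",(-30,-90,50),s2(226,532))]
    B=fit("block",b,[.4,-.2,-.2])
    print("slots",W(B,[(0,-70,50),(0,0,50),(0,70,50)]))
    print("stylus top",proj(T,W(B,[(0,70,130)])),proj(S,W(B,[(0,70,130)])), "seen",t2(312,205),s2(167,137))
    print("zero",W(G,[(26,-92,60)]))
    # post cap
    for c,uv in ((T,t1(322,243)),(S,s1(223,110))):
        print("post",atz(c,uv,.107))
    print("purple",atz(T,t2(115,280),.0),atz(S,s2(65,180),0))
E
python3 fit.py
```

```text
gauge ('T',) [ 0.55315465  0.10070694 -0.27457444] deg -15.731956515255122
gauge ('S',) [ 0.55574885  0.10019756 -0.27426293] deg -15.714108566149038
gauge ('T', 'S') [ 0.55462526  0.10035412 -0.27437284] deg -15.72040600392138
[[-0.48858208 -1.05990287]
 [-0.34676998 -0.32530781]
 [ 0.8567252  -0.01701351]
 [ 0.48253287 -0.5723971 ]
 [-0.71717609 -1.52587544]
 [ 0.00635005 -0.83853145]
 [-0.59465867  0.47903546]
 [-1.68402195 -0.05850664]
 [ 0.87746712  0.47694266]]
block ('T',) [ 0.53087395 -0.28125689  0.15980386] deg 9.15608695715526
block ('S',) [ 0.53455368 -0.28327203  0.15293585] deg 8.762579027339385
block ('T', 'S') [ 0.53370636 -0.28275963  0.15600367] deg 8.938352043998268
[[ 0.46969399 -1.1850096 ]
 [ 0.9857884  -1.04504615]
 [ 0.16728193 -0.78925037]
 [ 0.36123556 -0.69224223]
 [-1.15022499 -1.0885817 ]
 [-0.4964575  -1.30417793]
 [-0.27536245  0.06702489]
 [-0.28742755  0.54324866]]
slots [[ 0.54458237 -0.35190955  0.05      ]
 [ 0.53370636 -0.28275963  0.05      ]
 [ 0.52283034 -0.2136097   0.05      ]]
stylus top [[397.04432084 199.62133528]] [[365.64212189 272.93264843]] seen (396.8727272727273, 200.66060606060606) (365.98888888888894, 272.65555555555557)
zero [[0.55472595 0.00475082 0.06      ]]
post [0.55950553 0.13086506 0.107     ]
post [0.56747381 0.13998462 0.107     ]
purple [ 0.49595165 -0.14444669  0.        ] [ 0.49144264 -0.13415606  0.        ]
```

Emit:
servo_tool:
  commands: "-25 0 -48 0 0 0 0;-25 0 -48 0 0 0 0;-25 0 -48 0 0 0 0;-25 0 -48 0 0 0 0;-25 0 -48 0 0 0 0;-25 0 -48 0 0 0 0;-25 0 -48 0 0 0 0;-25 0 -48 0 0 0 0"
  grip_force: 30

```text
t: 1.4
position: [0.5032, 0.3498, 0.4045]
tool_rot: [-1.32, -1.014, 1.012]
wrist_force: [0.2, 1.2, -0.0]
width: 0.497
```

```bash
python3 -c "
from h import *
st()"
```

```text
t 1.4 p [0.5032 0.3498 0.4045] w 0.4971102533647488 F [ 0.1903  1.1544 -0.0234] q [-0.8938  0.3285  0.2292  1.7615 -0.0863  1.0599  0.6741]
[[ 0.2595 -0.0002 -0.9658]
 [ 0.9658  0.0023  0.2595]
 [ 0.0022 -1.      0.0008]]
grasp [0.5032 0.3502 0.2241]
```

Emit:
servo_tool:
  commands: "-54 0 -16 0 0 0 0;-54 0 -16 0 0 0 0;-54 0 -16 0 0 0 0;-54 0 -16 0 0 0 0;-54 0 -16 0 0 0 0;-54 0 -16 0 0 0 0;-54 0 -16 0 0 0 0;-54 0 -16 0 0 0 0"

```text
t: 2.4
position: [0.5152, -0.1151, 0.4046]
tool_rot: [-1.322, -1.018, 1.008]
wrist_force: [1.0, 0.1, -0.3]
width: 0.499
```

Emit:
servo_tool:
  commands: "-54 0 -16 0 0 0 0;-54 0 -16 0 0 0 0"

```text
t: 2.65
position: [0.5175, -0.2314, 0.4048]
tool_rot: [-1.323, -1.02, 1.008]
wrist_force: [0.8, 1.0, 0.4]
width: 0.499
```

```bash
python3 -c "
from h import *
s,Rm=st()
print(Rm.T@(np.array([.5228,-.2136,.0925])-(s['position']+Rm[:,1]*.1804)))
crop('side',300,200,440,320,5.5,'s3.png')
crop('top',350,150,450,225,7,'t3.png')"
```

```text
t 2.65 p [ 0.5175 -0.2314  0.4048] w 0.498542903893887 F [0.7701 1.0209 0.3894] q [-0.145   0.2729  0.5485  1.8782 -0.1718  1.031   1.7835]
[[ 0.2595  0.0064 -0.9657]
 [ 0.9657  0.004   0.2595]
 [ 0.0055 -1.     -0.0052]]
grasp [ 0.5187 -0.2306  0.2244]
[0.0168 0.132  0.0011]
```

View pics/s3.png

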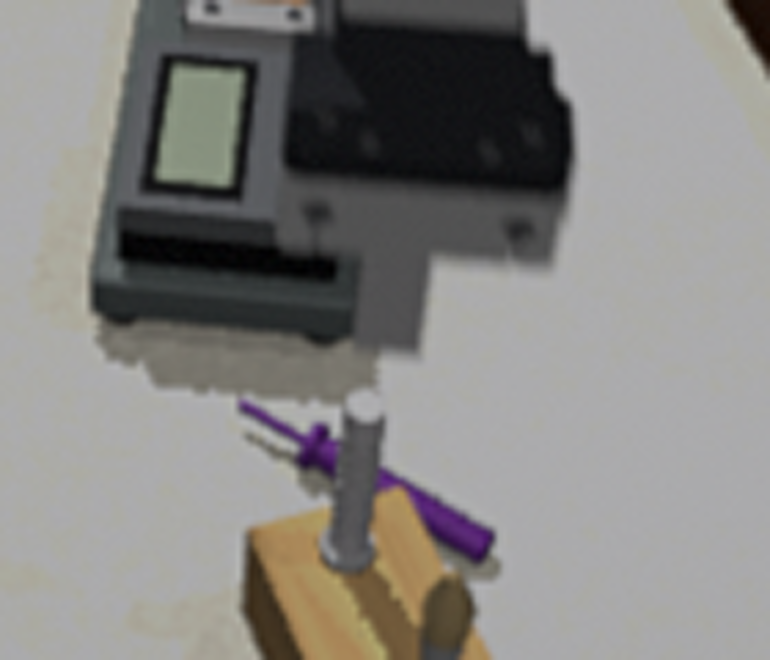

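View pics/t3.png

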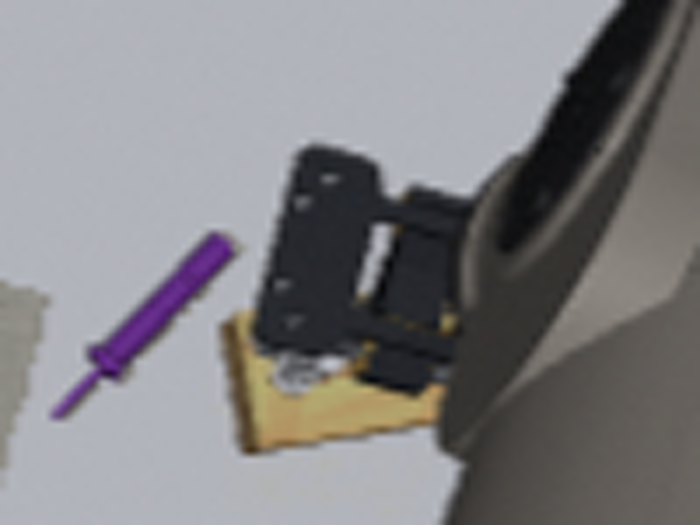

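```bash
python3 -c "
from h import *
T=cam('top');S=cam('side')
print(atz(S,(365/5.5+300-.4,407/5.5+200-.4),.13),atz(S,(348/5.5+300-.4,551/5.5+200-.4),.0525))
print(atz(T,(312/6.6+350-.4,205/6.6+170-.4),.13))"
```

```text
[ 0.523047   -0.21517873  0.13      ] [ 0.52343488 -0.21597026  0.0525    ]
[ 0.51987786 -0.21309273  0.13      ]
```

Emit:
servo_tool:
  commands: "17.5 0 -0.4 0.3 0 0.3 0;0 40 0 0 0 0 0;0 40 0 0 0 0 0;0 30 0 0 0 0 0;0 15 0 0 0 0 0"

```text
t: 3.48
position: [0.5247, -0.2058, 0.2777]
tool_rot: [-1.319, -1.023, 1.016]
wrist_force: [-0.5, -0.5, 0.3]
width: 0.497
```

```bash
python3 -c "
from h import *
s,Rm=st()
print(Rm.T@(np.array([.5225,-.2145,.0925])-(s['position']+Rm[:,1]*.1804)))
crop('side',300,200,440,320,5.5,'s4.png')
"
```

```text
t 3.475 p [ 0.5247 -0.2058  0.2777] w 0.4970180423063658 F [-0.4733 -0.495   0.2953] q [-0.1166  0.4313  0.474   1.9915 -0.2803  0.7793  1.8367]
[[ 0.2525  0.0031 -0.9676]
 [ 0.9676  0.0029  0.2525]
 [ 0.0036 -1.     -0.0023]]
grasp [ 0.5252 -0.2053  0.0973]
[-0.0096  0.0047  0.0003]
```

View pics/s4.png

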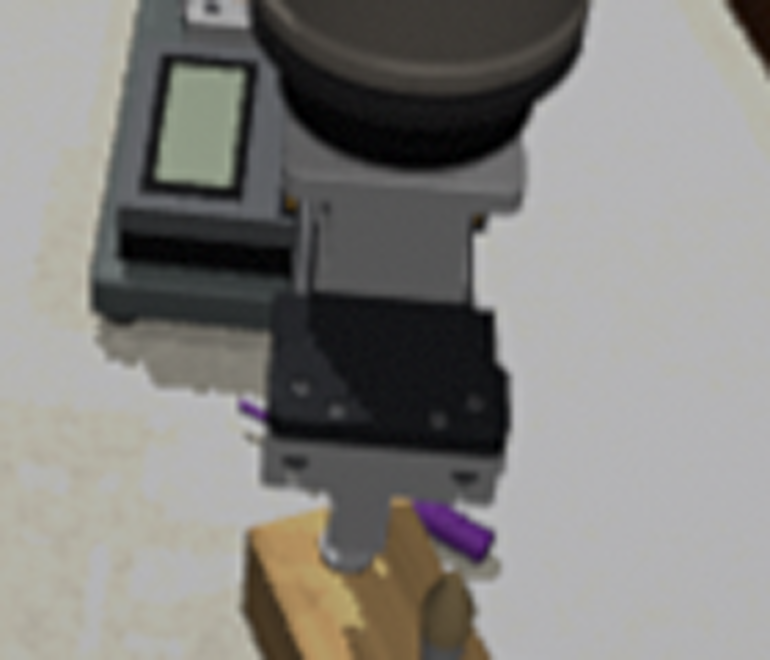

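Emit:
servo_tool:
  commands: "-9.6 4 0.3 0.1 0 0.2 0;0 0 0 0 0 0 0"

```text
t: 3.78
position: [0.5221, -0.2151, 0.2735]
tool_rot: [-1.319, -1.02, 1.02]
wrist_force: [-0.9, -0.5, 0.1]
width: 0.503
```

```bash
python3 -c "
from h import *
s,Rm=st()
print(Rm.T@(np.array([.5225,-.2145,.0925])-(s['position']+Rm[:,1]*.1804)))
"
```

```text
t 3.775 p [ 0.5221 -0.2151  0.2735] w 0.5034229970260344 F [-0.8953 -0.5326  0.0881] q [-0.0995  0.4398  0.474   1.9911 -0.2818  0.7735  1.8558]
[[ 0.2514  0.0004 -0.9679]
 [ 0.9679 -0.0002  0.2514]
 [-0.0001 -1.     -0.0005]]
grasp [ 0.5222 -0.2151  0.0931]
[ 0.0007  0.0006 -0.0001]
```

Close with gentle force.

Emit:
servo_tool:
  commands: "0 0 0 0 0 0 -1;0 0 0 0 0 0 -1;0 0 0 0 0 0 -1;0 0 0 0 0 0 -1;0 0 0 0 0 0 -1"
  grip_force: 25

```text
t: 4.4
position: [0.5227, -0.2153, 0.2755]
tool_rot: [-1.321, -1.022, 1.018]
wrist_force: [-0.1, 0.3, -0.8]
width: 0.144
```

```bash
python3 -c "
from h import *
s,Rm=st()
crop('side',300,200,440,320,5.5,'s5.png')
"
```

```text
t 4.4 p [ 0.5227 -0.2153  0.2755] w 0.14429859786254767 F [-0.077   0.2541 -0.7871] q [-0.1     0.437   0.4747  1.9897 -0.2814  0.7746  1.8553]
[[ 0.2515  0.0036 -0.9678]
 [ 0.9678 -0.0004  0.2515]
 [ 0.0006 -1.     -0.0036]]
grasp [ 0.5233 -0.2153  0.0951]
```

View pics/s5.png

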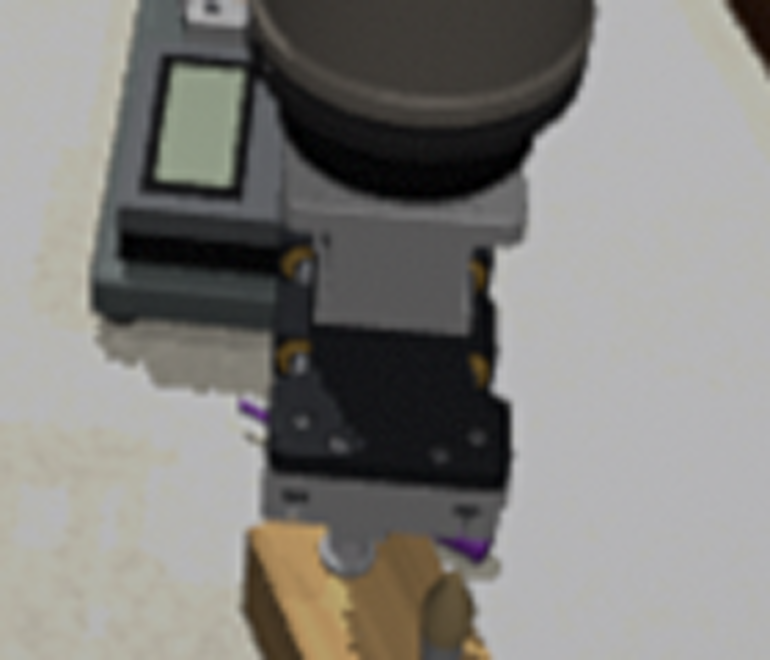

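Emit:
servo_tool:
  commands: "0 -15 0 0 0 0 -1;0 -30 0 0 0 0 -1;0 -30 0 0.2 0 0 -1;0 0 0 0 0 0 -1;40 0 4 0 0 0 -1;50 0 6 0 0 0 -1;50 0 6 0 0 0 -1;40 0 5 0 0 0 -1"

```text
t: 5.45
position: [0.5471, -0.0346, 0.3558]
tool_rot: [-1.323, -1.015, 1.014]
wrist_force: [1.0, -0.4, -1.1]
width: 0.144
```

```bash
python3 -c "
from h import *
s,Rm=st()
print(Rm.T@(np.array([.555,.0048,.16+.1804])-s['position']), s['dq'])
"
```

```text
t 5.45 p [ 0.5471 -0.0346  0.3558] w 0.14435572556952053 F [ 1.049  -0.3512 -1.052 ] q [-0.4451  0.2914  0.4694  1.9635 -0.1627  0.9219  1.4149]
[[ 0.2588  0.0012 -0.9659]
 [ 0.9659 -0.001   0.2588]
 [-0.0006 -1.     -0.0014]]
grasp [ 0.5474 -0.0348  0.1754]
[0.0401 0.0154 0.0026] [-0.489   0.0045 -0.1198 -0.0281  0.0416  0.0057 -0.6427]
```

Emit:
servo_tool:
  commands: "28 0 2 0 0 0 -1;4 8 0 0.1 0 0 -1;0 0 0 0 0 0 -1"

```text
t: 5.82
position: [0.5532, 0.0006, 0.3468]
tool_rot: [-1.319, -1.016, 1.019]
wrist_force: [0.1, -0.1, 0.3]
width: 0.147
```

```bash
python3 -c "
from h import *
s,Rm=st()
print(Rm.T@(np.array([.555,.0048,.16+.1804])-s['position']), s['dq'])
crop('side',310,150,410,260,5.4,'s6.png')
crop('top',290,150,360,225,7,'t6.png')
"
```

```text
t 5.825 p [0.5532 0.0006 0.3468] w 0.14745235969914164 F [ 0.0973 -0.0988  0.2996] q [-0.4894  0.311   0.4508  1.9591 -0.1694  0.9099  1.3609]
[[ 0.2543 -0.002  -0.9671]
 [ 0.9671 -0.0004  0.2543]
 [-0.0009 -1.      0.0019]]
grasp [0.5528 0.0005 0.1664]
[ 0.0045  0.0064 -0.0007] [-0.0017 -0.0084  0.0016 -0.0089 -0.0002  0.0051 -0.0048]
```

View pics/s6.png

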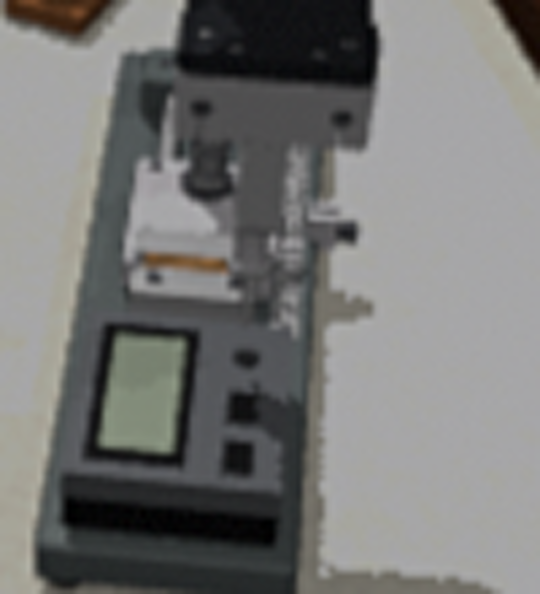

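View pics/t6.png

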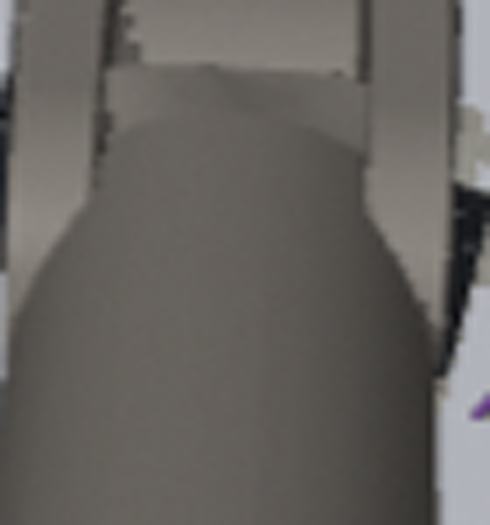

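```bash
python3 -c "
from h import *
S=crop('side',345,200,375,225,26,'s7.png');T=cam('top')
f=lambda u,v:(u/5.4+310-.4,v/5.4+150-.4)
print('tip',atz(S,f(258,318),.089)); print('btn',atz(S,f(246,358),.06),atz(S,f(246,358),.066), atz(T,(568/5.7+220-.4,266/5.7+145-.4),.061))
"
```

```text
tip [0.55903015 0.00291397 0.089     ]
btn [0.55731154 0.0096458  0.06      ] [0.55552733 0.00338562 0.066     ] [0.55375911 0.00618566 0.061     ]
```

View pics/s7.png

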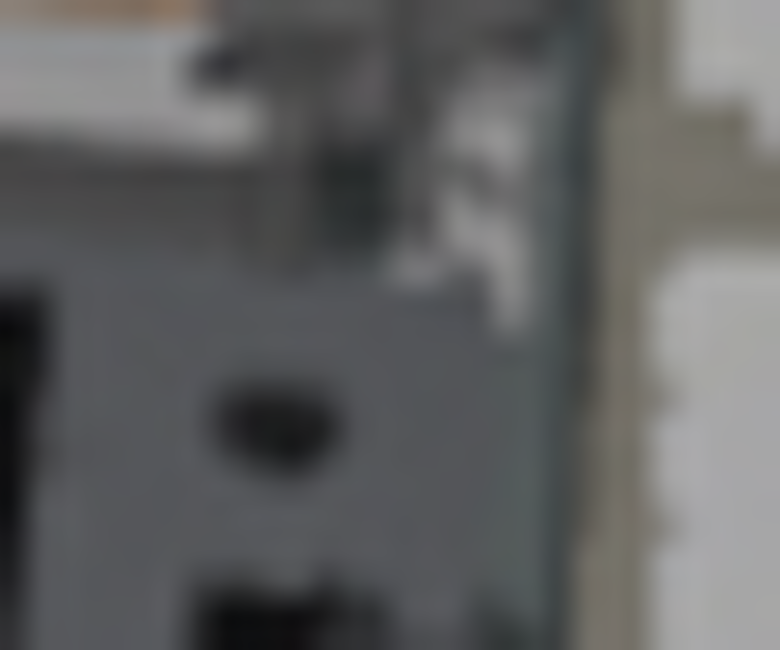

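```bash
python3 -c "
from h import *
S=cam('side');s,Rm=st()
g=lambda u,v:(u/26+345-.48,v/26+200-.48)
zt=s['position'][2]-.2575
print(zt,'tip',atz(S,g(275,268),zt)); print('btn',atz(S,g(278,428),.063))
print('pred tip',proj(S,s['position']+Rm[:,1]*.2575), 'seen',g(275,268))
for x in (.553,.555,.557):print(proj(S,[x,.0048,.0635]),g(278,428))
"
```

```text
t 6.075 p [ 0.5535 -0.      0.3477] w 0.13957246793788136 F [ 0.0917 -0.2846 -0.9151] q [-0.4885  0.3098  0.4512  1.9582 -0.1693  0.9103  1.3605]
[[ 0.2558 -0.0004 -0.9667]
 [ 0.9667  0.0001  0.2558]
 [-0.     -1.      0.0005]]
grasp [ 0.5534 -0.      0.1673]
0.09020829745660969 tip [ 0.5525 -0.0021  0.0902]
btn [0.5565 0.0062 0.063 ]
pred tip [[355.2604 209.1731]] seen (355.0969230769231, 209.82769230769233)
[[353.8873 216.3774]] (355.21230769230766, 215.98153846153846)
[[354.7305 216.2957]] (355.21230769230766, 215.98153846153846)
[[355.5733 216.2141]] (355.21230769230766, 215.98153846153846)
```

Emit:
servo_tool:
  commands: "5.5 12 -0.4 0 0 0 -1;0 8 0 0 0 0 -1;0 0 0 0 0 0 -1"

```text
t: 6.45
position: [0.5552, 0.0047, 0.3261]
tool_rot: [-1.321, -1.015, 1.016]
wrist_force: [0.1, 0.3, -0.4]
width: 0.146
```

```bash
python3 -c "
from h import *
s,Rm=st()
S=crop('side',340,195,380,230,19,'s8.png')
print(s['position']+Rm[:,1]*.2575)
"
```

```text
t 6.45 p [0.5552 0.0047 0.3261] w 0.1461344725180241 F [ 0.1411  0.2542 -0.4334] q [-0.4843  0.3412  0.4404  1.9724 -0.1881  0.8677  1.367 ]
[[ 0.2571 -0.0005 -0.9664]
 [ 0.9664 -0.      0.2571]
 [-0.0001 -1.      0.0005]]
grasp [0.5551 0.0047 0.1457]
[0.5551 0.0047 0.0686]
```

View pics/s8.png

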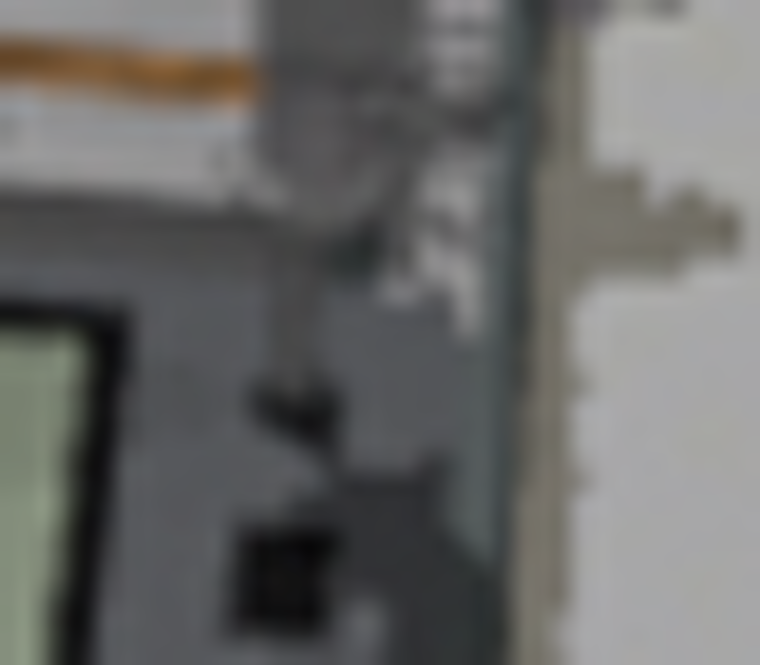

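Emit:
servo_tool:
  commands: "0.3 6 -0.4 0 0 0 -1;0 3 0 0 0 0 -1;0 2 0 0 0 0 -1"

```text
t: 6.88
position: [0.556, 0.0048, 0.3151]
tool_rot: [-1.321, -1.016, 1.015]
wrist_force: [-1.3, -0.3, 1.4]
width: 0.142
```

```bash
python3 -c "
from h import *
s,Rm=st()
S=crop('side',340,195,380,230,19,'s9.png')
print(s['position']+Rm[:,1]*.2575)
"
```

```text
t 6.875 p [0.556  0.0048 0.3151] w 0.14217750967407344 F [-1.2962 -0.326   1.3886] q [-0.4782  0.3572  0.4348  1.9797 -0.1985  0.845   1.3756]
[[ 0.2571  0.0004 -0.9664]
 [ 0.9664  0.0003  0.2571]
 [ 0.0004 -1.     -0.0003]]
grasp [0.5561 0.0049 0.1347]
[0.5561 0.0049 0.0576]
```

View pics/s9.png

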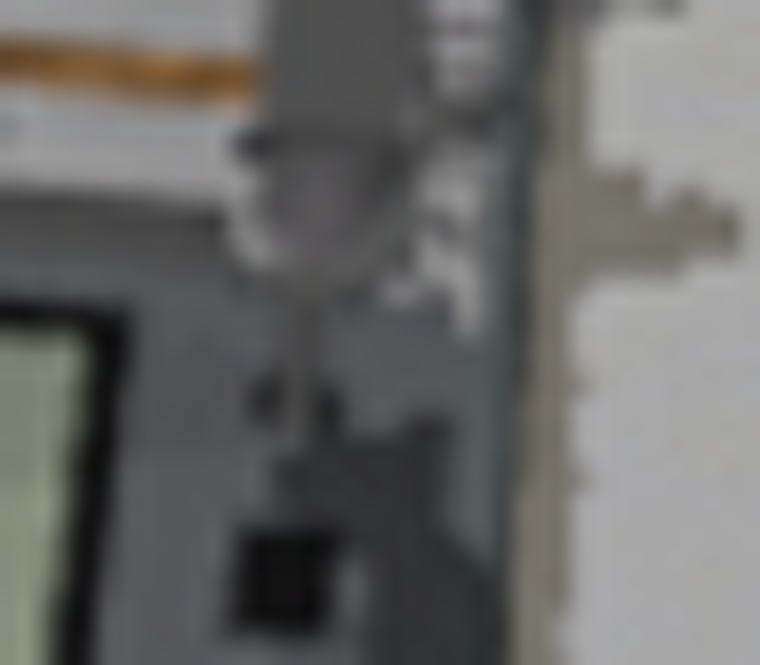

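Emit:
servo_tool:
  commands: "0 2.5 0 0 0 0 -1;0 2 0 0 0 0 -1"

```text
t: 7.18
position: [0.5565, 0.0047, 0.3117]
tool_rot: [-1.322, -1.017, 1.014]
wrist_force: [-5.9, -0.9, 28.6]
width: 0.146
```

Emit:
servo_tool:
  commands: "0 2 0 0 0 0 -1"

```text
t: 7.3
position: [0.5572, 0.0043, 0.3111]
tool_rot: [-1.323, -1.019, 1.012]
wrist_force: [-5.6, -2.3, 27.0]
width: 0.145
```

Emit:
servo_tool:
  commands: "0 2 0 0 0 0 -1"

```text
t: 7.42
position: [0.5579, 0.0039, 0.3107]
tool_rot: [-1.324, -1.021, 1.01]
wrist_force: [-4.4, -2.1, 25.2]
width: 0.141
```

```bash
python3 -c "
from h import *
s,Rm=st()
S=crop('side',310,150,410,260,5.4,'s10.png')
"
```

```text
t 7.425 p [0.5579 0.0039 0.3107] w 0.14132287187497966 F [-4.3549 -2.0993 25.153 ] q [-0.4729  0.3646  0.432   1.9812 -0.2055  0.8304  1.3824]
[[ 0.2579  0.0068 -0.9662]
 [ 0.9662  0.0018  0.2579]
 [ 0.0035 -1.     -0.0061]]
grasp [0.5591 0.0042 0.1303]
```

View pics/s10.png

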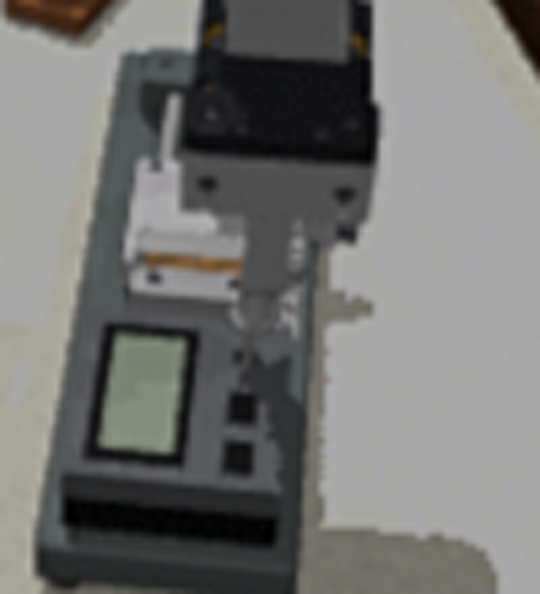

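Emit:
servo_tool:
  commands: "0 -6 0 0 0 0 -1;0 -15 0 0.3 0 0.2 -1;0 -20 0 0 0 0 -1;0 -5 0 0 0 0 -1;0 0 0 0 0 0 -1"

```text
t: 8.1
position: [0.5577, 0.0038, 0.3594]
tool_rot: [-1.322, -1.016, 1.014]
wrist_force: [-1.2, -0.0, -2.3]
width: 0.143
```

```bash
python3 -c "
from h import *
s,Rm=st()
S=crop('side',320,150,390,240,6.6,'s11.png')
print('tip',proj(S,s['position']+Rm[:,1]*.2575),'collar',proj(S,s['position']+Rm[:,1]*(.2575-.032)))
print(Rm.T@(np.array([.5227,-.2153,.2755+.05])-s['position']))
"
```

```text
t 8.1 p [0.5577 0.0038 0.3594] w 0.1433052255663635 F [-1.1767 -0.0031 -2.2819] q [-0.4981  0.3017  0.4553  1.939  -0.1627  0.9352  1.3461]
[[ 0.258   0.0011 -0.9661]
 [ 0.9661 -0.0003  0.258 ]
 [ 0.     -1.     -0.0012]]
grasp [0.5579 0.0037 0.179 ]
tip [[357.2682 204.0453]] collar [[358.267  193.1465]]
[-0.2207  0.0339 -0.0226]
```

View pics/s11.png

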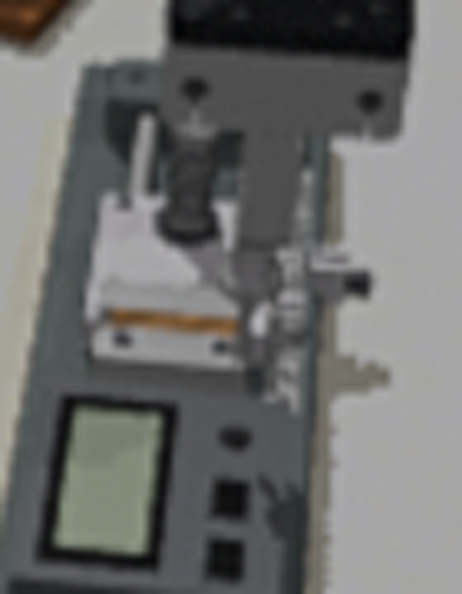

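```bash
python3 -c "
from h import *
S=crop('side',345,180,375,215,17,'s12.png')
"
```

```text
(no output)
```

View pics/s12.png

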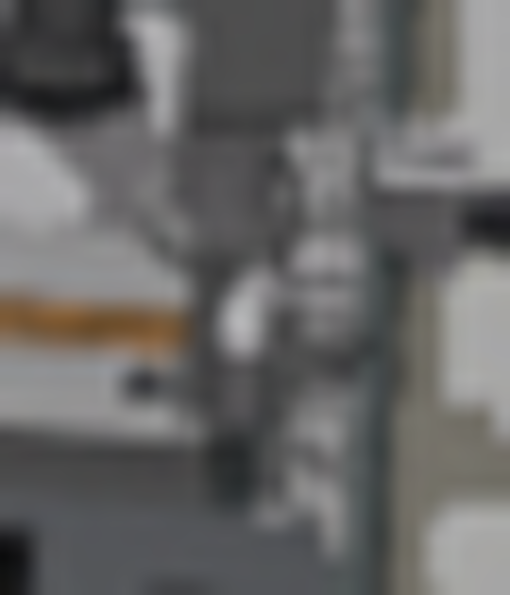

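Emit:
servo_tool:
  commands: "-40 4 -4 0 0 0 -1;-50 4 -5 0 0 0 -1;-50 4 -5 0 0 0 -1;-45 4 -5 0 0 0 -1;-25 4 -3 0 0 0 -1;-8 2 -1 0 0 0 -1;0 0 0 0 0 0 -1"

```text
t: 9.07
position: [0.5223, -0.2173, 0.3322]
tool_rot: [-1.317, -1.013, 1.02]
wrist_force: [0.3, 0.4, -0.6]
width: 0.143
```

```bash
python3 -c "
from h import *
s,Rm=st()
print(Rm.T@(np.array([.5227,-.2153,.3295])-s['position']))
"
```

```text
t 9.075 p [ 0.5223 -0.2173  0.3322] w 0.14346966306036285 F [ 0.2794  0.3861 -0.5731] q [-0.1371  0.3618  0.5176  1.9462 -0.2233  0.8949  1.8069]
[[ 0.2553 -0.0054 -0.9669]
 [ 0.9669 -0.0005  0.2553]
 [-0.0019 -1.      0.0051]]
grasp [ 0.5213 -0.2174  0.1518]
[0.002  0.0027 0.0001]
```

Emit:
servo_tool:
  commands: "2 2 0 -0.3 0 -0.1 -1;0 0 0 0 0 0 -1"

```text
t: 9.32
position: [0.5236, -0.2129, 0.3299]
tool_rot: [-1.319, -1.02, 1.019]
wrist_force: [-0.2, 0.3, 0.1]
width: 0.147
```

```bash
python3 -c "
from h import *
s,Rm=st()
print(Rm.T@(np.array([.5227,-.2153,.3295])-s['position']))
S=crop('side',340,270,400,320,12,'s13.png')
T=crop('top',380,170,450,225,10,'t13.png')
for z in(.2575,.2575-.032,):print(proj(S,s['position']+Rm[:,1]*z))
for y in (-.07,0,.07): pass
print('hole',proj(S,[.5228,-.2138,.05]))
"
```

```text
t 9.325 p [ 0.5236 -0.2129  0.3299] w 0.14659749046041695 F [-0.2489  0.3032  0.0632] q [-0.1416  0.3623  0.5137  1.9508 -0.2279  0.8847  1.8053]
[[ 0.2525  0.0003 -0.9676]
 [ 0.9676  0.0006  0.2525]
 [ 0.0007 -1.     -0.0002]]
grasp [ 0.5236 -0.2128  0.1495]
[-0.0026  0.0004  0.0002]
[[363.4256 292.0494]]
[[364.808  281.4379]]
hole [[362.1915 299.665 ]]
```

View pics/s13.png

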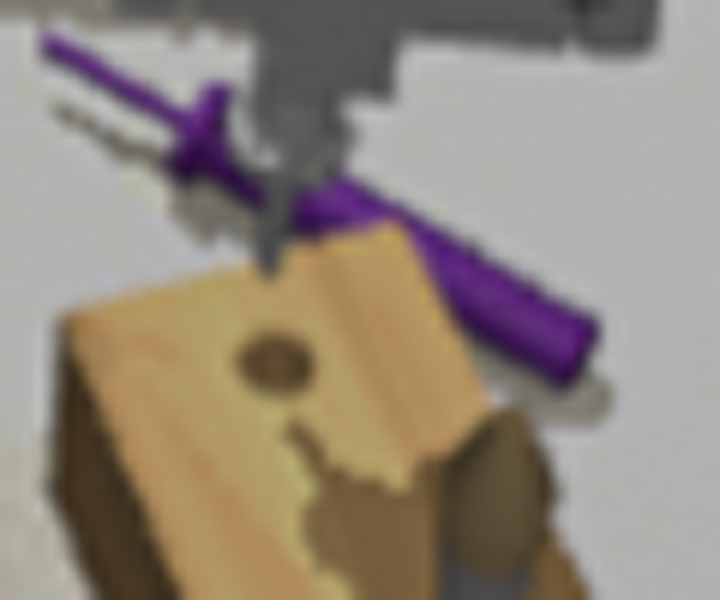

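View pics/t13.png

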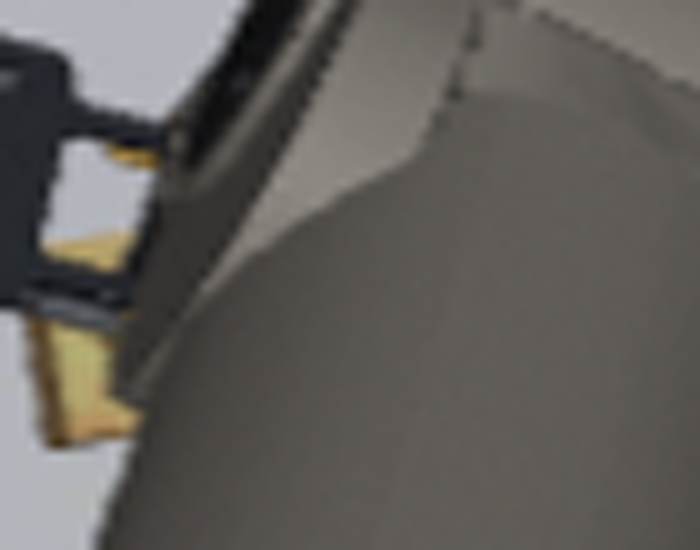

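Emit:
servo_tool:
  commands: "-2.4 0 6.9 -2.3 0 0 -1;0 0 0 0 0 0 -1"

```text
t: 9.68
position: [0.5165, -0.213, 0.3303]
tool_rot: [-1.352, -1.046, 1.003]
wrist_force: [0.5, 0.3, -0.8]
width: 0.143
```

```bash
python3 -c "
from h import *
s,Rm=st()
S=crop('side',340,270,400,320,12,'s14.png')
print(proj(S,[[.5233,-.2153,z] for z in (.05,.072,.104)]))
g=s['position']+Rm[:,1]*.1804
print(Rm.T@(np.array([.5233,-.2153,.1495])-g),Rm.T@[0,0,-1])
print('hole',atz(S,(362.6,299.7),.05))
"
```

```text
t 9.675 p [ 0.5165 -0.213   0.3303] w 0.14275846590763488 F [ 0.4922  0.2656 -0.7867] q [-0.1436  0.3396  0.5141  1.9796 -0.2287  0.835   1.8103]
[[ 0.2515  0.0402 -0.967 ]
 [ 0.9679 -0.0097  0.2513]
 [ 0.0007 -0.9991 -0.0413]]
grasp [ 0.5238 -0.2148  0.15  ]
[[362.6222 300.2801]
 [363.5364 293.3097]
 [364.928  282.699 ]]
[-0.0006  0.0005  0.0003] [-0.0007  0.9991  0.0413]
hole [ 0.5236 -0.214   0.05  ]
```

View pics/s14.png

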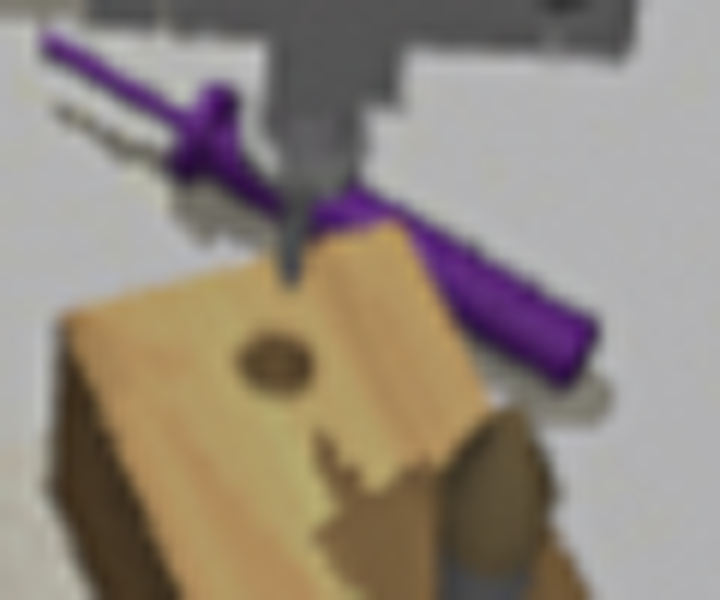

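Emit:
servo_tool:
  commands: "-0.4 20 0.9 0 0 0 -1;0 15 0.6 0 0 0 -1;0 5 0.2 0 0 0 -1;0 0 0 0 0 0 -1"

```text
t: 10.22
position: [0.5182, -0.2128, 0.2895]
tool_rot: [-1.35, -1.047, 1.004]
wrist_force: [0.1, -0.2, -1.1]
width: 0.143
```

```bash
python3 -c "
from h import *
s,Rm=st()
S=crop('side',340,270,400,320,12,'s15.png')
g=s['position']+Rm[:,1]*.1804
print(Rm.T@(np.array([.5233,-.2153,.0951])-g),Rm.T@[0,0,-1])
"
```

```text
t 10.225 p [ 0.5182 -0.2128  0.2895] w 0.1426760335266776 F [ 0.0813 -0.1783 -1.0981] q [-0.1154  0.3998  0.4852  2.0058 -0.2739  0.7565  1.849 ]
[[ 0.25    0.039  -0.9675]
 [ 0.9682 -0.0091  0.2498]
 [ 0.0009 -0.9992 -0.0401]]
grasp [ 0.5252 -0.2144  0.1093]
[-0.0013  0.0141  0.0022] [-0.0009  0.9992  0.0401]
```

View pics/s15.png

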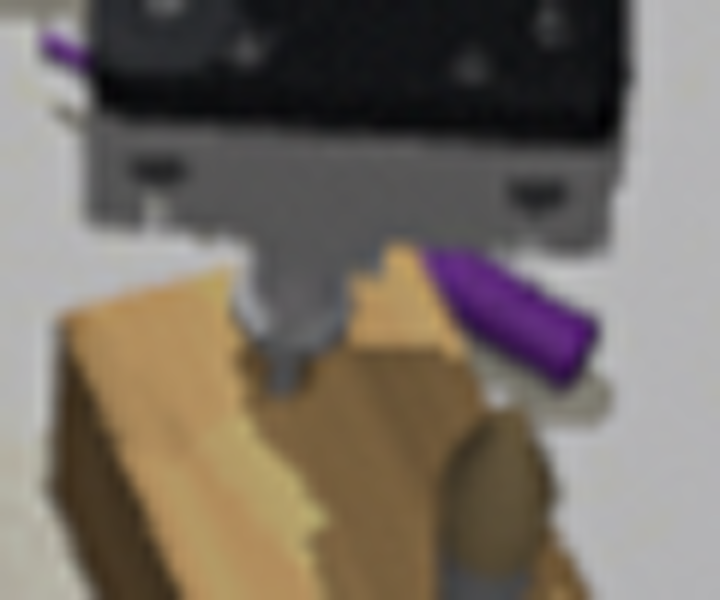

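Emit:
servo_tool:
  commands: "-0.7 8 1.4 0 0 0 -1;0 3 0.3 0 0 0 -1;0 0 0 0 0 0 -1"

```text
t: 10.65
position: [0.5169, -0.2133, 0.2787]
tool_rot: [-1.351, -1.048, 1.004]
wrist_force: [-0.1, -0.2, 0.1]
width: 0.14
```

```bash
python3 -c "
from h import *
s,Rm=st()
S=crop('side',340,270,400,320,12,'s16.png')
g=s['position']+Rm[:,1]*.1804
print(Rm.T@(np.array([.5233,-.2153,.0951])-g),Rm.T@[0,0,-1])
"
```

```text
t 10.65 p [ 0.5169 -0.2133  0.2787] w 0.14028047882188918 F [-0.1482 -0.2036  0.096 ] q [-0.106   0.414   0.4766  2.0152 -0.2862  0.7328  1.8611]
[[ 0.25    0.0405 -0.9674]
 [ 0.9682 -0.0093  0.2498]
 [ 0.0011 -0.9991 -0.0415]]
grasp [ 0.5242 -0.215   0.0984]
[-0.0005  0.0033  0.001 ] [-0.0011  0.9991  0.0415]
```

View pics/s16.png

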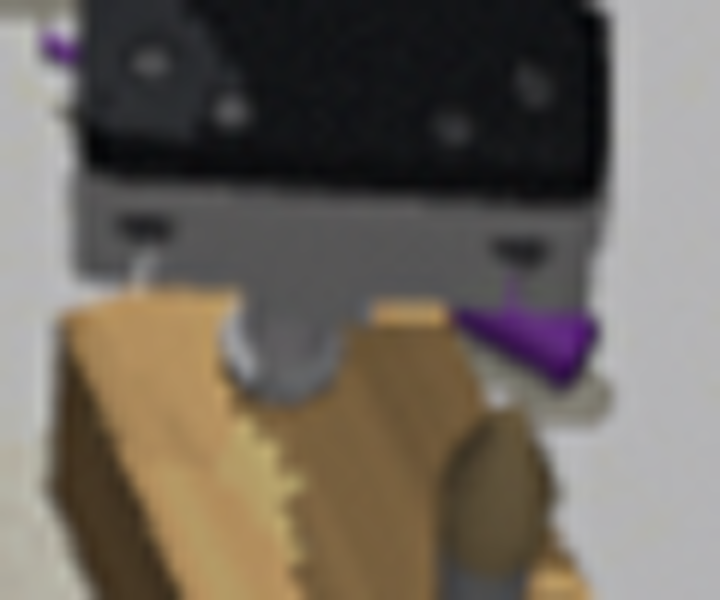

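Emit:
servo_tool:
  commands: "0 2.5 0.5 0 0 0 -1;0 1 0 0 0 0 -1"

```text
t: 10.95
position: [0.5167, -0.2133, 0.2753]
tool_rot: [-1.352, -1.048, 1.003]
wrist_force: [-0.2, -0.1, 0.6]
width: 0.146
```

Emit:
servo_tool:
  commands: "0 1.5 0 0 0 0 -1"

```text
t: 11.08
position: [0.517, -0.2133, 0.2742]
tool_rot: [-1.352, -1.049, 1.003]
wrist_force: [-5.3, 2.7, 27.0]
width: 0.146
```

Emit:
servo_tool:
  commands: "0 -0.6 0 0 0 0 -1;0 0 0 0 0 0 -0.4;0 0 0 0 0 0 0;0 0 0 0 0 0 0;0 0 0 0 0 0 0"

```text
t: 11.7
position: [0.517, -0.2134, 0.2748]
tool_rot: [-1.352, -1.049, 1.003]
wrist_force: [-0.3, 0.5, 0.3]
width: 0.491
```

Emit:
servo_tool:
  commands: "0 -15 0 0 0 0 0;0 -40 0 1 0 0 0;0 -40 0 1.3 0 0 0;0 -20 0 0 0 0 0;0 0 0 0 0 0 0"

```text
t: 12.32
position: [0.513, -0.2132, 0.3968]
tool_rot: [-1.32, -1.022, 1.018]
wrist_force: [0.3, 0.3, -0.1]
width: 0.501
```

```bash
python3 -c "
from h import *
s,Rm=st()
S=crop('side',320,235,425,395,3.7,'s17.png')
T=cam('top'); cv2.imwrite('pics/t17.png',T['image'])
"
```

```text
t 12.325 p [ 0.513  -0.2132  0.3968] w 0.5009315381872993 F [ 0.347   0.2612 -0.1115] q [-0.1831  0.2617  0.5526  1.9107 -0.1625  1.01    1.7574]
[[ 0.2513  0.0029 -0.9679]
 [ 0.9679  0.0002  0.2513]
 [ 0.001  -1.     -0.0028]]
grasp [ 0.5135 -0.2132  0.2164]
```

View pics/s17.png

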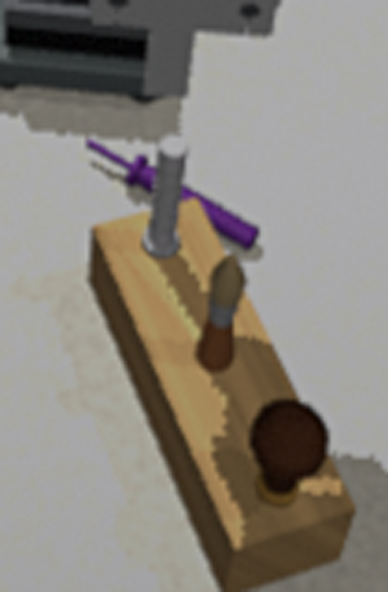

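```bash
python3 -c "
from h import *
crop('top',255,160,325,220,11,'t18.png')
crop('side',330,150,380,210,10,'s18.png')
"
```

```text
(no output)
```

View pics/t18.png

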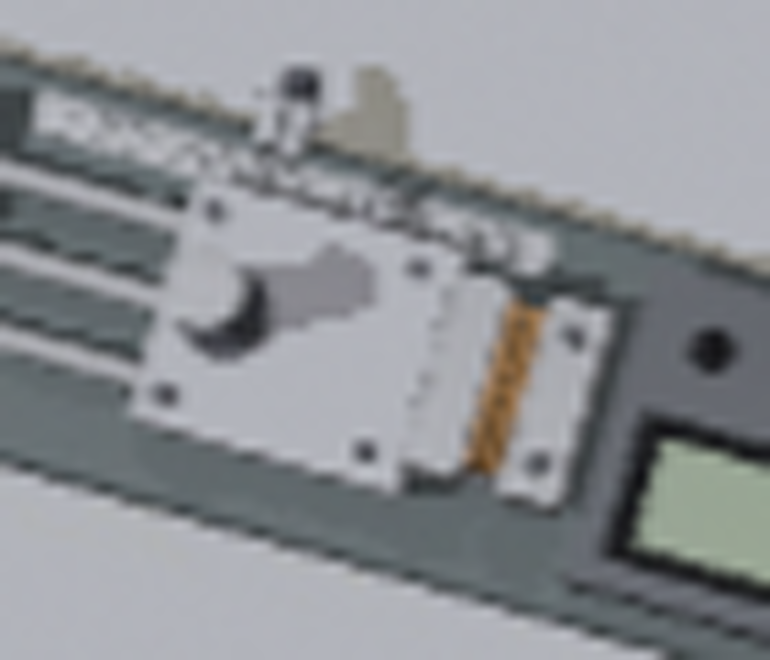

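View pics/s18.png

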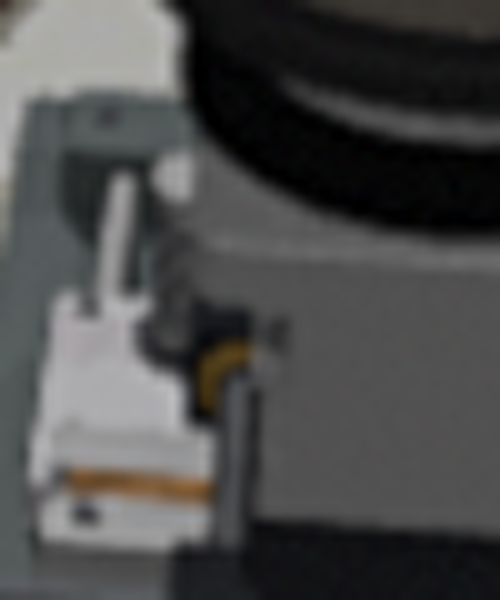

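```bash
python3 -c "
from h import *
T=cam('top')
print('post',atz(T,(273.8,185.5),.107))
im=cv2.imread('pics/side0.png')[172:216,350:382]; cv2.imwrite('pics/s19.png',cv2.resize(im,None,fx=13,fy=13,interpolation=cv2.INTER_LANCZOS4))
im=T['image'][162:186,268:308]; cv2.imwrite('pics/t19.png',cv2.resize(im,None,fx=19,fy=19,interpolation=cv2.INTER_LANCZOS4))
"
```

```text
post [0.56450612 0.13753014 0.107     ]
```

View pics/s19.png

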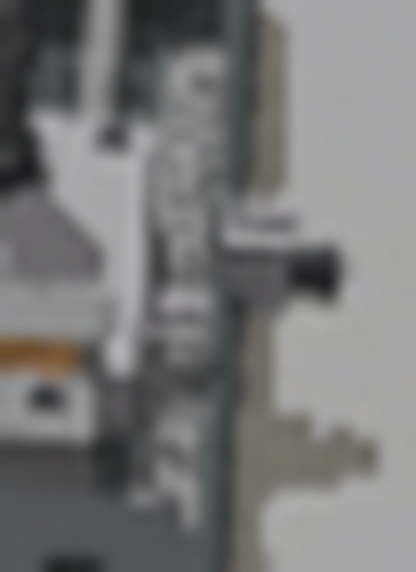

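View pics/t19.png

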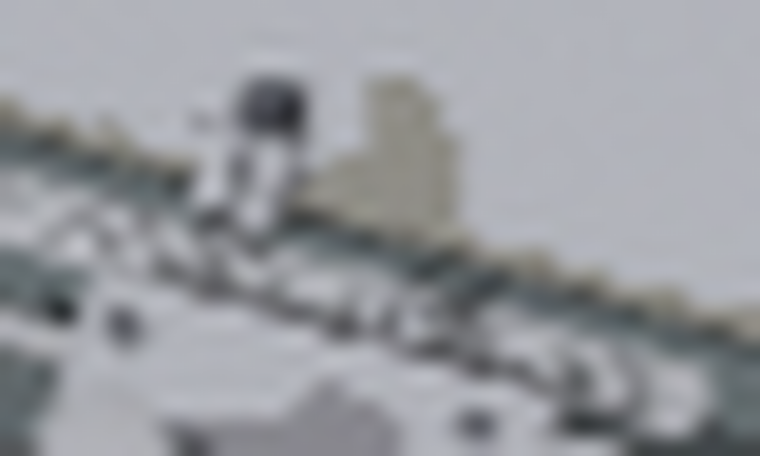

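```bash
cat > gg.py <<'E'
from h import *
G=np.array([.55462526,.10035412,-.27437284])
def togauge(P):
    c,s=np.cos(G[2]),np.sin(G[2]); d=np.asarray(P)[:2]-G[:2]; return np.array([c*d[0]+s*d[1],-s*d[0]+c*d[1]])
E
python3 -c "
from gg import *
T=cam('top');S=cam('side')
fs=lambda u,v:(350+u/13-.46,172+v/13-.46); ft=lambda u,v:(268+u/19-.47,162+v/19-.47)
for n,c,uv in (('idx',S,fs(208,316)),('rid',S,fs(240,224)),('ridout',S,fs(295,215)),('idx',T,ft(468,285)),('rid',T,ft(232,200)),('rout',T,ft(245,145))): print(n,togauge(atz(c,uv,.044)))
for y in (10,20,30,40,50,60):
  pass
"
```

```text
idx [0.04899745 0.00890222]
rid [0.05421562 0.03829889]
ridout [0.06501799 0.04266603]
idx [0.0473669  0.00144727]
rid [0.05015605 0.04171385]
rout [0.05929322 0.04221978]
```

Emit:
servo_tool:
  commands: "40 0 4 0 0.2 0 0;50 0 5 0 0.2 0 0;55 0 6 0 0.2 0 0;55 0 6 0 0.2 0 0;55 0 6 0 0.2 0 0;50 0 6 0 0.2 0 0;30 0 3 0 0 0 0;8 0 1 0 0 0 0"

```text
t: 13.68
position: [0.5683, 0.1371, 0.3894]
tool_rot: [-1.326, -0.994, 1.006]
wrist_force: [-0.1, -1.0, -0.1]
width: 0.503
```

Emit:
servo_tool:
  commands: "0 0 0 0 0 0 0"

```text
t: 13.8
position: [0.5682, 0.1369, 0.3889]
tool_rot: [-1.326, -0.994, 1.007]
wrist_force: [0.6, -0.1, -0.4]
width: 0.497
```

```bash
python3 -c "
from h import *
s,Rm=st()
g=s['position']+Rm[:,1]*.1804
print(Rm.T@(np.array([.5652,.1379,.086])-g),Rm.T@[0,0,-1], Rm.T@[.271,.9626,0])
"
```

```text
t 13.8 p [0.5682 0.1369 0.3889] w 0.4968720377433528 F [ 0.5558 -0.0862 -0.4197] q [-0.6621  0.3094  0.3893  1.8452 -0.1351  1.0217  1.0735]
[[ 0.2758 -0.0081 -0.9612]
 [ 0.9612 -0.0031  0.2759]
 [-0.0052 -1.      0.007 ]]
grasp [0.5667 0.1363 0.2085]
[0.0017 0.1225 0.0011] [ 0.0052  1.     -0.007 ] [ 1.     -0.0052  0.0051]
```

Emit:
servo_tool:
  commands: "0 20 3 -0.4 -0.3 -0.3 0;0 35 0 0 0 0 0;0 20 0 0 0 0 0;0 0 0 0 0 0 0"

```text
t: 14.3
position: [0.5651, 0.1311, 0.3124]
tool_rot: [-1.331, -1.0, 1.0]
wrist_force: [-0.1, -0.5, 0.2]
width: 0.501
```

```bash
python3 -c "
from h import *
s,Rm=st()
g=s['position']+Rm[:,1]*.1804
print(Rm.T@(np.array([.5652,.1379,.086])-g),Rm.T@[0,0,-1], Rm.T@[.271,.9626,0])
S=crop('side',320,130,400,210,7,'s20.png')
"
```

```text
t 14.3 p [0.5651 0.1311 0.3124] w 0.5014856248921739 F [-0.1443 -0.5454  0.2445] q [-0.6318  0.3908  0.3666  1.9252 -0.1798  0.8568  1.1172]
[[ 0.2777  0.0009 -0.9607]
 [ 0.9607 -0.0012  0.2777]
 [-0.0009 -1.     -0.0012]]
grasp [0.5653 0.1309 0.132 ]
[0.0068 0.046  0.0021] [0.0009 1.     0.0012] [ 1.     -0.0009  0.0069]
```

View pics/s20.png

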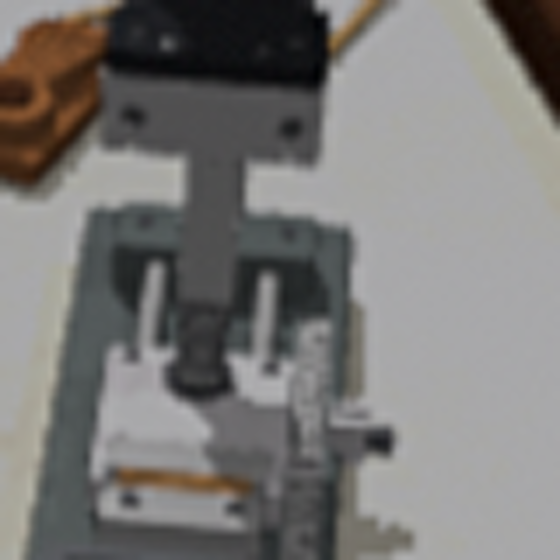

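Emit:
servo_tool:
  commands: "6.8 0 2 0 0.3 0 0;0 20 0 0 0 0 0;0 20 0 0 0 0 0;0 4 0 0 0 0 0;0 0 0 0 0 0 0"

```text
t: 14.98
position: [0.5673, 0.1391, 0.2736]
tool_rot: [-1.335, -1.001, 0.987]
wrist_force: [0.5, -0.2, 0.4]
width: 0.502
```

```bash
python3 -c "
from h import *
s,Rm=st()
g=s['position']+Rm[:,1]*.1804
print(Rm.T@(np.array([.5652,.1379,.086])-g),Rm.T@[0,0,-1], Rm.T@[.271,.9626,0])
S=crop('side',320,130,400,210,7,'s21.png')
"
```

```text
t 14.975 p [0.5673 0.1391 0.2736] w 0.5021001847494702 F [ 0.4615 -0.2027  0.3659] q [-0.624   0.4471  0.3466  1.9449 -0.2111  0.7751  1.1234]
[[ 0.2848  0.0087 -0.9586]
 [ 0.9586  0.0025  0.2848]
 [ 0.0049 -1.     -0.0076]]
grasp [0.5689 0.1395 0.0932]
[-0.0026  0.0072  0.0031] [-0.0049  1.      0.0076] [0.9999 0.0048 0.0144]
```

View pics/s21.png

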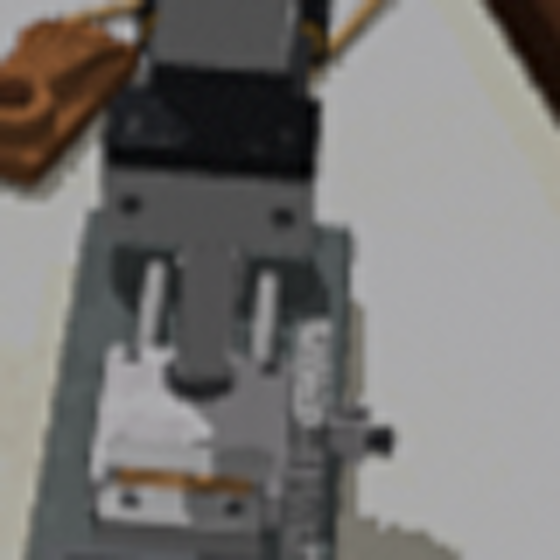

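Emit:
servo_tool:
  commands: "-1.7 6 1.7 0.4 -0.8 0.3 0;0 0 0 0 0 0 0;0 0 0 0 0 0 -1;0 0 0 0 0 0 -1;0 0 0 0 0 0 -1;0 0 0 0 0 0 -1"
  grip_force: 40

```text
t: 15.78
position: [0.5657, 0.139, 0.269]
tool_rot: [-1.327, -1.009, 1.003]
wrist_force: [1.2, -1.0, -3.9]
width: 0.212
```

```bash
python3 -c "
from h import *
s,Rm=st()
g=s['position']+Rm[:,1]*.1804
print(Rm.T@(np.array([.5652,.1379,.086])-g),Rm.T@[0,0,-1], Rm.T@[.271,.9626,0])
S=crop('side',320,130,400,210,7,'s22.png')
"
```

```text
t 15.775 p [0.5657 0.139  0.269 ] w 0.21208361528229575 F [ 1.1978 -0.986  -3.9067] q [-0.6194  0.4522  0.3401  1.9487 -0.2116  0.7713  1.1387]
[[ 0.2698  0.003  -0.9629]
 [ 0.9629  0.0017  0.2698]
 [ 0.0024 -1.     -0.0024]]
grasp [0.5663 0.1393 0.0886]
[-0.0017  0.0026  0.0006] [-0.0024  1.      0.0024] [ 1.      0.0024 -0.0013]
```

View pics/s22.png

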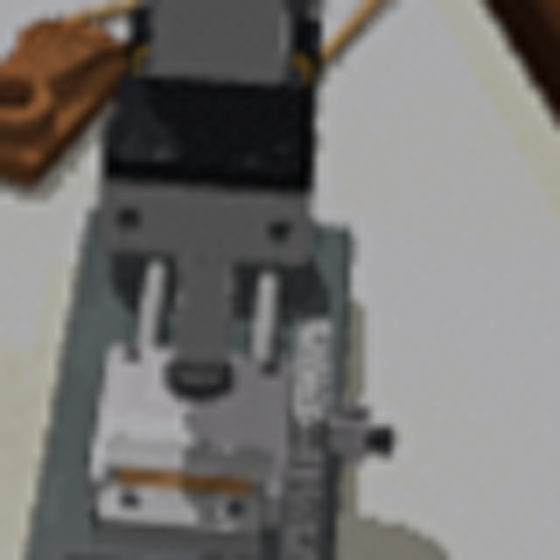

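Emit:
servo_tool:
  commands: "8 0 0 0 0 0 -1;10 0 0 0 0 0 -1;8 0 0 0 0 0 -1;0 0 0 0 0 0 -1"

```text
t: 16.32
position: [0.573, 0.164, 0.2689]
tool_rot: [-1.328, -1.005, 1.004]
wrist_force: [-2.0, -4.6, 3.0]
width: 0.207
```

```bash
python3 -c "
from gg import *
s,Rm=st()
g=s['position']+Rm[:,1]*.1804
print(togauge(g)-togauge([.5663,.1393]),Rm.T@[0,0,-1], Rm.T@[.271,.9626,0])
S=crop('side',350,172,382,216,13,'s23.png')
"
```

```text
t 16.325 p [0.573  0.164  0.2689] w 0.20748519181259298 F [-1.9806 -4.6299  3.0057] q [-0.6502  0.4718  0.3379  1.9169 -0.2124  0.7869  1.1001]
[[ 0.2714  0.001  -0.9625]
 [ 0.9625 -0.0011  0.2714]
 [-0.0008 -1.     -0.0013]]
grasp [0.5732 0.1638 0.0885]
[-0.      0.0254] [0.0008 1.     0.0013] [ 1.     -0.0008  0.0005]
```

View pics/s23.png

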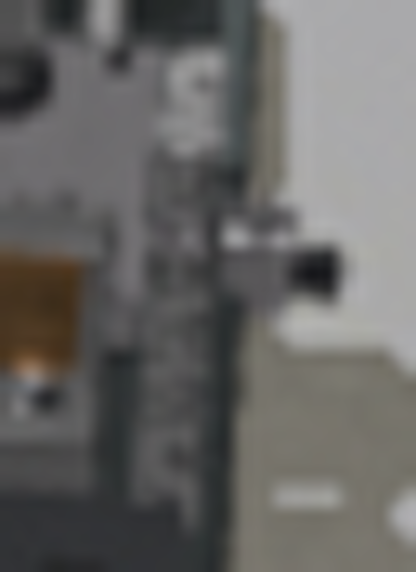

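```bash
cat > enh.py <<'E'
from gg import *
import sys
def enh(n,x0,y0,x1,y1,sc,name,g=1.0,N=4):
    im=np.mean([cam(n)["image"][y0:y1,x0:x1].astype(float) for _ in range(N)],0)
    im=im.mean(2); lo,hi=np.percentile(im,[1,99]); im=np.clip((im-lo)/(hi-lo),0,1)**g*255
    cv2.imwrite("pics/"+name,cv2.resize(im.astype(np.uint8),None,fx=sc,fy=sc,interpolation=cv2.INTER_CUBIC))
E
python3 -c "
from enh import *
enh('side',355,180,380,205,24,'s24.png',.6)
enh('top',262,160,310,190,16,'t24.png',.8,1)
"
```

```text
(no output)
```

View pics/s24.png

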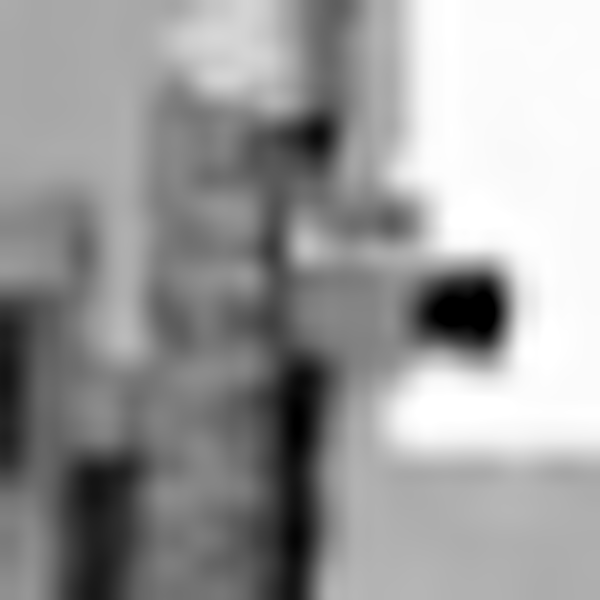

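View pics/t24.png

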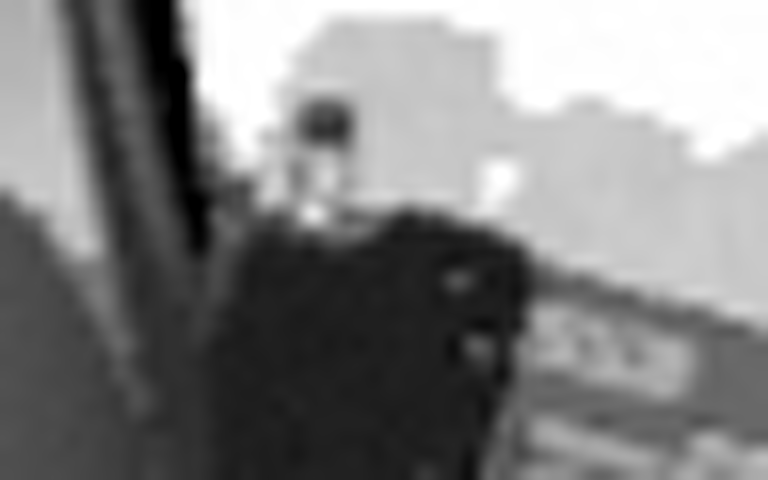

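```bash
python3 -c "
from enh import *
im=cv2.imread('pics/side0.png').astype(float)[180:205,355:380]
def sv(im,n,sc,g=1):
    im=im.mean(2);lo,hi=np.percentile(im,[1,99]); im=np.clip((im-lo)/(hi-lo),0,1)**g*255
    cv2.imwrite('pics/'+n,cv2.resize(im.astype(np.uint8),None,fx=sc,fy=sc,interpolation=cv2.INTER_CUBIC))
sv(im,'s25.png',24)
im=(cv2.imread('pics/top0.png').astype(float)+cv2.imread('pics/t17.png'))[160:190,270:310]/2
sv(im,'t25.png',19,1.3)
c=cam('side');T=cam('top')
def w(gx,gy,z=.044):
    cc,ss=np.cos(G[2]),np.sin(G[2]);return [G[0]+cc*gx-ss*gy,G[1]+ss*gx+cc*gy,z]
for y in range(-10,60,10): print(y,(proj(c,w(.05,y/1000))[0]-[355-.5,180-.5])*24,(proj(T,w(.05,y/1000))[0]-[270-.5,160-.5])*19)
"
```

```text
-10 [267.53839459 509.13107128] [503.66612922 327.40762852]
0 [271.22946671 447.38519508] [443.8157575  310.40017498]
10 [274.86638946 386.54515305] [383.97831294 293.3963949 ]
20 [278.45034578 326.59115698] [324.15379135 276.3962871 ]
30 [281.98248435 267.50399086] [264.34218855 259.39985038]
40 [285.46392091 209.26499034] [204.54350035 242.40708355]
50 [288.89573937 151.8560231 ] [144.75772257 225.41798543]
```

View pics/s25.png

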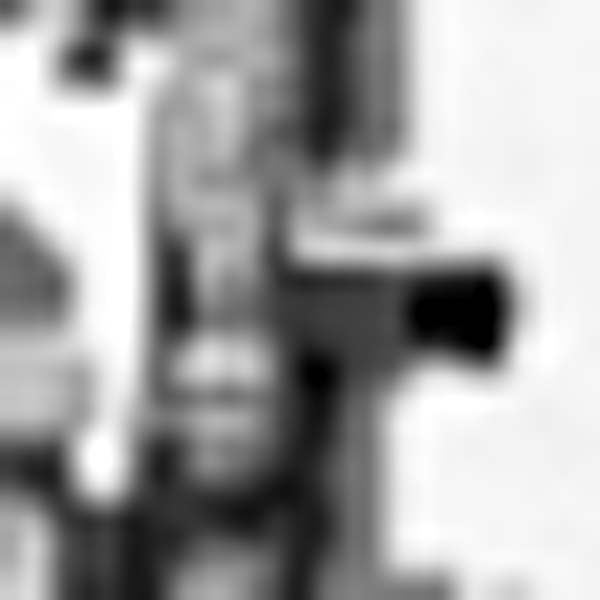

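View pics/t25.png

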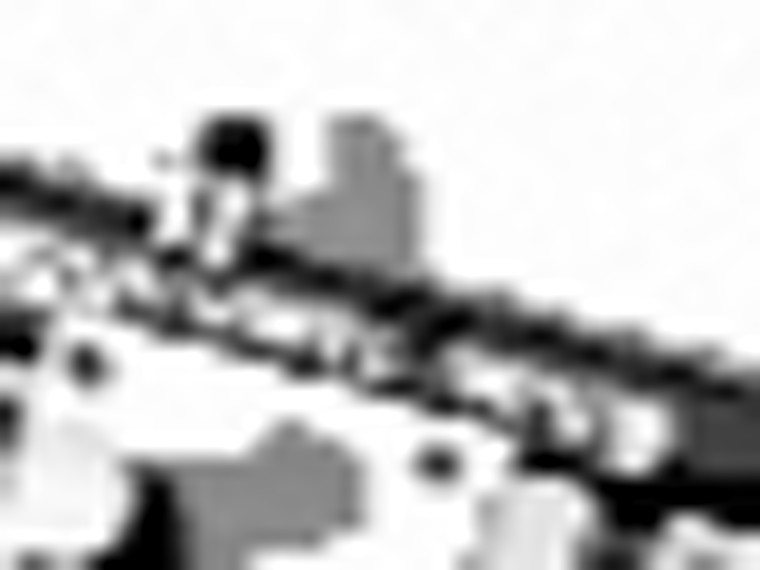

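```bash
python3 -c "
from gg import *
S=cam('side');T=cam('top')
f=lambda u,v:(355-.5+u/24,180-.5+v/24); ft=lambda u,v:(270-.5+u/19,160-.5+v/19)
for n,uv in (('idx mid',(225,393)),('idx end',(265,392)),('rider front edge',(290,258)),('fe2',(390,258)),('line',(380,221)),('line',(330,219)),('line',(425,222)),('tab front',(225,435)),('tab back',(225,335))): print(n,togauge(atz(S,f(*uv),.044))*1e3)
for uv in ((205,210),(160,205),(245,225)): print('T',togauge(atz(T,ft(*uv),.044))*1e3)
"
```

```text
idx mid [44.81176797  8.21698323]
idx end [48.9994416   8.95948013]
rider front edge [50.79421855 31.73196317]
fe2 [61.45859682 33.20739473]
line [60.20258767 39.38646076]
line [54.8339871  38.98792805]
line [65.02956482 39.88250927]
tab front [45.09996754  1.3492354 ]
tab back [44.40892028 17.81677645]
T [55.06377209 41.4091254 ]
T [53.85180889 48.58208019]
T [54.49782061 34.55186714]
```

Emit:
servo_tool:
  commands: "4 0 0 0 0 0 -1;0 0 0 0 0 0 -1;0 0 0 0 0 0 -1"

```text
t: 17.2
position: [0.5736, 0.1656, 0.269]
tool_rot: [-1.329, -1.002, 1.004]
wrist_force: [-3.0, -5.5, 2.6]
width: 0.21
```

```bash
python3 -c "
from enh import *
s,Rm=st()
g=s['position']+Rm[:,1]*.1804
print(togauge(g)-togauge([.5663,.1393]),Rm.T@[0,0,-1])
enh('side',355,180,380,205,24,'s26.png',.6,6)
"
```

```text
t 17.2 p [0.5736 0.1656 0.269 ] w 0.21033078451741444 F [-2.9964 -5.5062  2.6029] q [-0.6529  0.4737  0.3388  1.9139 -0.212   0.7897  1.0951]
[[ 0.2736 -0.0002 -0.9618]
 [ 0.9618 -0.0024  0.2736]
 [-0.0024 -1.     -0.0004]]
grasp [0.5736 0.1652 0.0886]
[0.     0.0269] [0.0024 1.     0.0004]
```

View pics/s26.png

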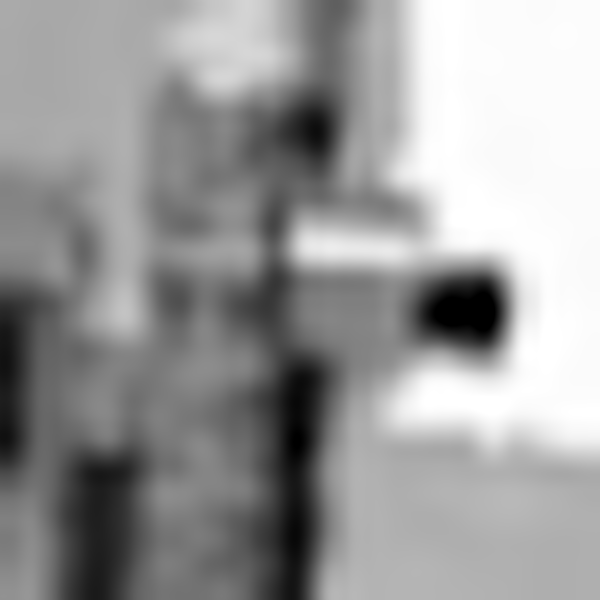

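```bash
python3 -c "
from enh import *
s,Rm=st()
g=s['position']+Rm[:,1]*.1804
print(togauge(g)-togauge([.5663,.1393]))
im=cam('side')['image'][180:205,355:380].astype(float).mean(2)
np.save('p27.npy',im)
im=np.clip((im-30)/130,0,1)*255
cv2.imwrite('pics/s27.png',cv2.resize(im.astype(np.uint8),None,fx=24,fy=24,interpolation=cv2.INTER_CUBIC))
print(im[5:16,6:20].astype(int))
i0=cv2.imread('pics/side0.png').astype(float).mean(2)[180:205,355:380]; print(i0[5:20,6:20].astype(int))
"
```

```text
t 17.5 p [0.5736 0.1656 0.2689] w 0.20911051609723758 F [-1.2298 -4.9926  2.5572] q [-0.6529  0.4737  0.3388  1.9139 -0.212   0.7898  1.0952]
[[ 0.2736 -0.0003 -0.9618]
 [ 0.9618 -0.0025  0.2736]
 [-0.0025 -1.     -0.0004]]
grasp [0.5736 0.1652 0.0885]
[-0.      0.0269]
[[119 115 104 113  81  60  40  33 111 151 164 251 255 255]
 [119 117 104 106  74  73  56  48 135 147 194 255 255 255]
 [117 119  96 101 100  79  79  78 136 136 210 251 255 255]
 [102 102 109 126 112  66 100  98 112 106 114 169 255 255]
 [111  90  97 124 107  61 163 181 171 160 153 160 252 255]
 [125 126 138 145 137  83 201 239 240 239 240 203 220 230]
 [ 95  86 109 103  99  53  92 116 113 119 137 113  84  67]
 [ 92  69  94  76  58  52  95 110 107 109 110  58  16   5]
 [105  84 111  84  65  54  92 112 114 113 115  52  14   1]
 [103  96 119 105  93  63  67  90 105 113 119 109 110  75]
 [100 114 123 112 103  60  34  52 101 124 147 215 236 205]]
[[130 134 132 141 114  97  85  69  85 102 110 154 166 166]
 [127 133 131 132 106 106  97  79 103 108 128 158 166 165]
 [123 133 121 121 114 106 111 109 133 135 156 166 167 166]
 [116 131 136 135 125  98 119 121 137 137 138 143 162 167]
 [108 113 128 128 129  97 131 132 127 116 112 127 159 169]
 [104  85 133 136 122  87 129 146 146 145 148 142 147 146]
 [103  76 129 120 115  82  78  83  85  88  97  88  83  79]
 [101  69 114 110 102  86  81  82  84  84  85  59  45  46]
 [101  74 106 107 105  86  79  83  84  86  86  54  35  32]
 [106 109 145 139 132 100  74  73  82  85  88  84  83  67]
 [103 126 148 140 141 105  66  55  80  90 103 135 145 130]
 [102 101 114 107 111  95  72  62  89 104 135 162 168 168]
 [111 113 131 133 122  94  73  68  97 111 155 169 167 168]
 [ 84  89 117 113 107  89  70  74 100 111 155 167 166 164]
 [ 72  84 113 107  93  77  69  82 105 111 154 168 165 166]]
```

View pics/s27.png

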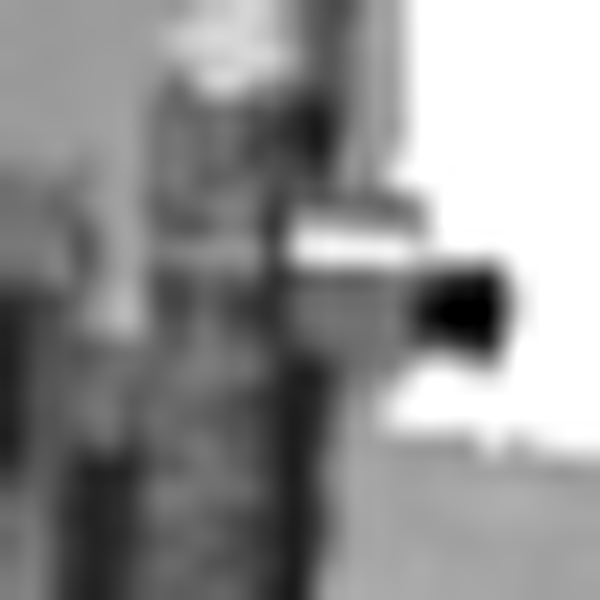

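```bash
python3 -c "
from gg import *
S=cam('side')
def w(gx,gy,z=.044):
    cc,ss=np.cos(G[2]),np.sin(G[2]);return [G[0]+cc*gx-ss*gy,G[1]+ss*gx+cc*gy,z]
for y in (.007,.009,.037,.039): print([ (proj(S,w(x,y))[0]-[355,180]).round(2) for x in (.042,.045,.049,.051,.058,.064)])
i=np.load('p27.npy'); i0=cv2.imread('pics/side0.png').astype(float).mean(2)[180:205,355:380]
print('tab0');print(i0[12:20,8:11].mean(1)); print('tab now',i[4:14,8:11].mean(1)); print('rid0',i0[6:13,12:17].round()); print(i[6:13,12:17].round())
"
```

```text
[array([ 7.74, 16.08]), array([ 8.93, 16.19]), array([10.51, 16.33]), array([11.3, 16.4]), array([14.08, 16.64]), array([16.45, 16.85])]
[array([ 7.78, 15.58]), array([ 8.96, 15.68]), array([10.54, 15.82]), array([11.33, 15.89]), array([14.1 , 16.14]), array([16.48, 16.34])]
[array([8.25, 8.68]), array([9.42, 8.78]), array([10.96,  8.91]), array([11.74,  8.98]), array([14.45,  9.21]), array([16.78,  9.41])]
[array([8.29, 8.19]), array([9.45, 8.29]), array([10.99,  8.43]), array([11.77,  8.49]), array([14.48,  8.73]), array([16.8 ,  8.93])]
tab0
[108.88888889 106.55555556 139.         143.44444444 110.66666667
 129.11111111 112.55555556 104.77777778]
tab now [ 86.55555556  81.          78.55555556  80.66666667  89.22222222
  85.88888889 101.66666667  83.22222222  69.11111111  74.44444444]
rid0 [[ 97.  79. 104. 109. 128.]
 [111. 109. 133. 135. 157.]
 [119. 122. 138. 137. 139.]
 [132. 132. 127. 117. 112.]
 [130. 147. 146. 146. 148.]
 [ 78.  83.  85.  88.  97.]
 [ 81.  82.  84.  85.  85.]]
[[ 59.  55.  99. 105. 129.]
 [ 71.  70.  99. 100. 137.]
 [ 81.  80.  87.  84.  88.]
 [113. 123. 118. 112. 108.]
 [133. 152. 153. 152. 153.]
 [ 77.  89.  88.  91. 100.]
 [ 79.  86.  85.  86.  86.]]
```

Emit:
servo_tool:
  commands: "3 0 0 0 0 0 -1;3 0 0 0 0 0 -1"

```text
t: 17.85
position: [0.575, 0.1702, 0.2689]
tool_rot: [-1.33, -0.999, 1.005]
wrist_force: [-2.8, -4.8, 3.7]
width: 0.213
```

```bash
cat > chk.py <<'E'
from enh import *
import sys
n=sys.argv[1]
ims=[]
for k in range(4):
    ims.append(cam('side')['image'].astype(float))
s,Rm=st()
g=s['position']+Rm[:,1]*.1804
print('disp',togauge(g)-togauge([.5663,.1393]))
I=np.mean(ims,0); np.save(n+'.npy',I)
i=I.mean(2)[180:205,355:380]
im=np.clip((i-20)/120,0,1)*255
cv2.imwrite(f'pics/{n}.png',cv2.resize(im.astype(np.uint8),None,fx=24,fy=24,interpolation=cv2.INTER_CUBIC))
print('tab',i[3:14,8:11].mean(1).round(1),'rid',i[5:12,12:17].round())
cv2.imwrite(f'pics/{n}w.png',cv2.resize(np.clip(I[130:215,315:395]*1.5,0,255).astype(np.uint8),None,fx=7,fy=7,interpolation=cv2.INTER_CUBIC))
E
python3 chk.py s28
```

```text
t 18.05 p [0.5751 0.1703 0.2689] w 0.21063026512525762 F [-3.1251 -5.2424  2.5484] q [-0.6587  0.4778  0.3387  1.9073 -0.2121  0.7936  1.0873]
[[ 0.2746 -0.0011 -0.9616]
 [ 0.9615 -0.0034  0.2746]
 [-0.0036 -1.      0.0001]]
grasp [0.5749 0.1697 0.0885]
disp [-0.      0.0316]
tab [ 87.1  84.1  82.7  90.7  93.   88.8 100.6  85.4  71.3  70.   76.2] rid [[ 51.  48.  88. 107. 114.]
 [ 60.  56.  99. 106. 130.]
 [ 76.  74. 101. 100. 138.]
 [ 85.  89.  98.  90.  91.]
 [ 93. 100.  96.  82.  76.]
 [100. 104.  98.  98. 104.]
 [ 75.  84.  85.  88.  97.]]
```

View pics/s28.png

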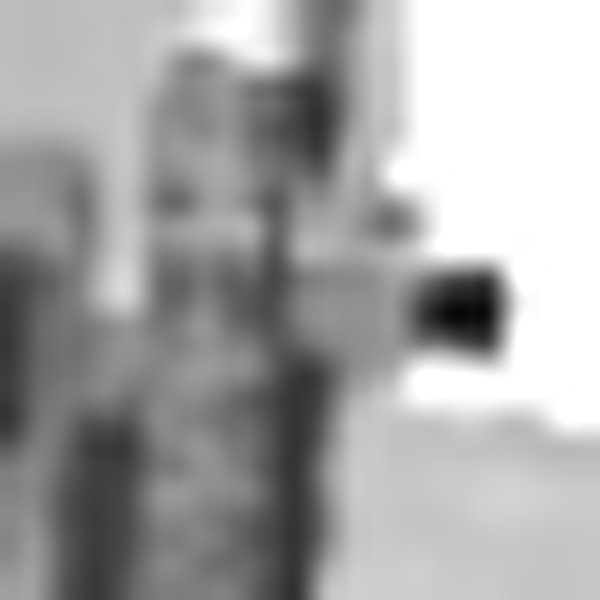

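View pics/s28w.png

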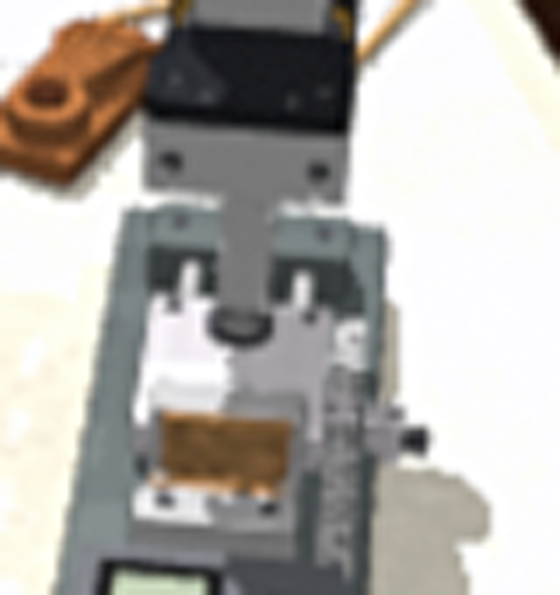

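```bash
python3 -c "
import numpy as np,cv2
i=np.load('s28.npy').mean(2); i0=cv2.imread('pics/side0.png').astype(float).mean(2)
print(i[184:193,360:372].round()); print(i0[192:201,360:372].round())
# register slide left edge features
from scipy.ndimage import shift
im=np.clip(i0[130:215,315:395]*1.5,0,255).astype(np.uint8)
a=cv2.resize(i0[165:212,332:362].astype(np.uint8),None,fx=12,fy=12,interpolation=cv2.INTER_CUBIC)
b=cv2.resize(np.clip(i[165:212,332:362],0,255).astype(np.uint8),None,fx=12,fy=12,interpolation=cv2.INTER_CUBIC)
cv2.imwrite('pics/ab.png',np.hstack([a,b]))
"
```

```text
[[110.  93.  84.  85.  90.  77.  69.  52.  47.  80. 108. 115.]
 [111.  92.  89.  85.  90.  74.  60.  51.  48.  88. 107. 114.]
 [111.  92.  93.  96.  96.  79.  70.  60.  56.  99. 106. 130.]
 [110.  86.  83.  95.  98.  86.  71.  76.  74. 101. 100. 138.]
 [107.  79.  70.  91.  95.  81.  61.  85.  89.  98.  90.  91.]
 [112.  92.  93. 100. 102. 100.  68.  93. 100.  96.  82.  76.]
 [112.  85.  83.  87.  84.  85.  62. 100. 104.  98.  98. 104.]
 [117.  78.  68.  77.  68.  69.  55.  75.  84.  85.  88.  97.]
 [114.  77.  69.  81.  68.  61.  58.  80.  88.  88.  88.  89.]]
[[168. 101.  69. 114. 110. 102.  86.  81.  82.  84.  85.  85.]
 [165. 101.  74. 106. 108. 106.  87.  80.  83.  85.  86.  86.]
 [162. 106. 109. 145. 140. 132. 100.  74.  74.  82.  85.  88.]
 [157. 103. 126. 149. 141. 141. 105.  66.  56.  80.  90. 103.]
 [147. 103. 101. 114. 107. 111.  95.  72.  63.  89. 104. 135.]
 [135. 111. 113. 132. 134. 122.  95.  73.  68.  98. 112. 155.]
 [124.  84.  89. 117. 113. 107.  89.  71.  74. 100. 111. 155.]
 [120.  72.  84. 113. 108.  93.  78.  70.  83. 105. 111. 155.]
 [101.  78.  80.  83.  81.  74.  65.  66.  81. 103. 112. 154.]]
```

View pics/ab.png

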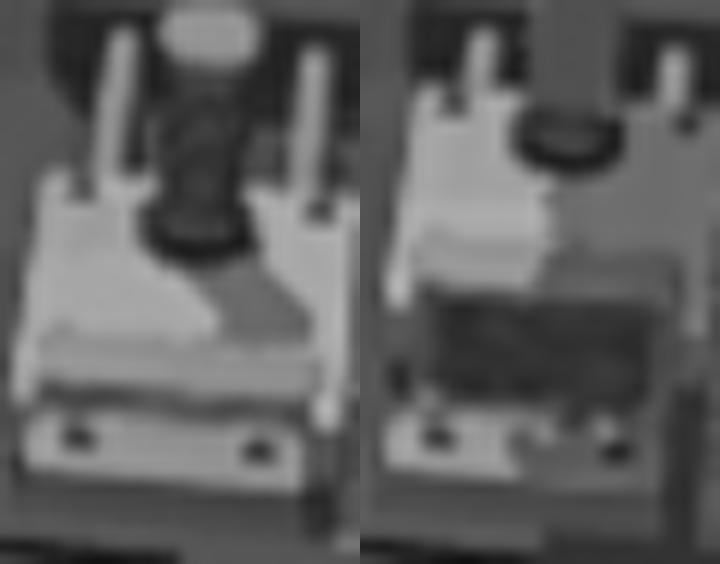

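```bash
python3 -c "
from gg import *
S=cam('side')
f=lambda u,v:(332-.46+u/12,165-.46+v/12)
for z,a,b in ((.054,(80,185),(95,102)),(.054,(318,210),(325,122)),(.056,(198,262),(210,171)),(.05,(20,398),(38,305)),(.05,(325,425),(335,335))): print((togauge(atz(S,f(*b),z))-togauge(atz(S,f(*a),z)))*1e3)
"
```

```text
[ 0.61028326 30.39575803]
[-0.12983737 31.78864284]
[ 0.33016085 31.98737194]
[ 0.76928771 30.88973672]
[ 0.58492688 29.5042357 ]
```

```bash
python3 chk.py s29; python3 -c "
from h import *
crop('side',315,190,425,395,2.9,'s30.png')"
```

```text
t 18.3 p [0.575  0.1702 0.2689] w 0.21085174357875336 F [-1.8667 -5.0626  4.1726] q [-0.6586  0.4778  0.3387  1.9074 -0.212   0.7935  1.0874]
[[ 0.2747 -0.0012 -0.9615]
 [ 0.9615 -0.0034  0.2747]
 [-0.0036 -1.      0.0002]]
grasp [0.5748 0.1696 0.0885]
disp [-0.      0.0315]
tab [ 86.9  84.4  82.5  91.5  93.1  86.7 100.3  85.1  71.8  69.7  76. ] rid [[ 51.  47.  87. 107. 115.]
 [ 60.  56.  99. 106. 130.]
 [ 77.  74. 100. 100. 138.]
 [ 87.  90.  98.  90.  91.]
 [ 94. 100.  96.  81.  75.]
 [100. 104.  98.  98. 104.]
 [ 76.  84.  84.  87.  97.]]
```

View pics/s30.png

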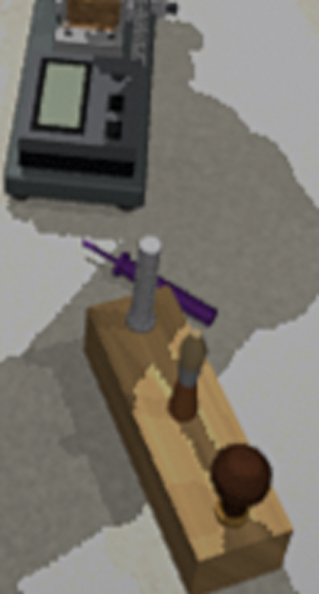

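View pics/s29.png

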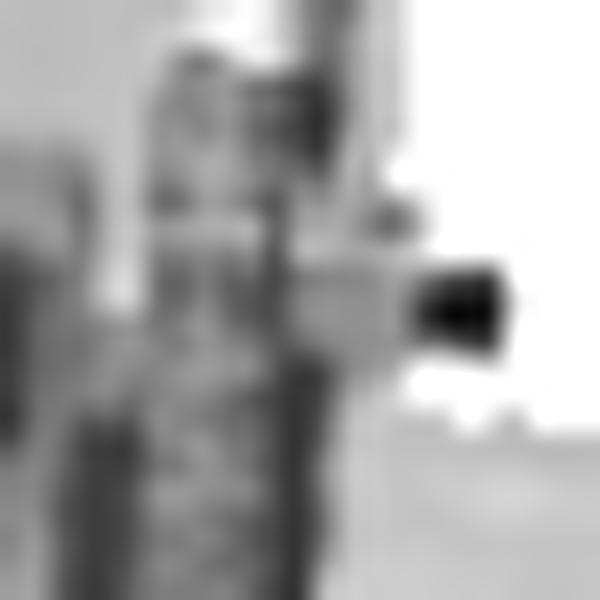

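```bash
python3 -c "
from station import manip
print(manip.hand_in()); s=manip.read_state(); print(s['t'],s['position'],s['wrist_force'],s['width'])"
```

```text
the job is handed in; nothing more can be done
None
the job is handed in; nothing more can be done
```

The job is handed in. The zero button was pressed with the jaws closed, the stylus is back in its own hole, and the fingers are holding the spring jaw open at the rider's line.

- **Zero button:** The stylus pin reached the stop, with about 25–28 N read at the wrist. The display showed no change I could read, so I judge the press from the pin depth and the force.
- **Stylus:** It tilted about 2° in the grip during the press. I corrected for that before putting it back, and the last picture shows it upright with its collar down on the block and the other tools in place.
- **Spring jaw:** The post is gripped at 40 N and was still over the last readings (0.1 mm of change). My measures of the opening run from 29.5 to 32.5 mm, with tool travel at 31.5 mm, and I put the rider's setting at about 31–32 mm. In the side view the index is level with the rider's line or up to about 1.5 mm past it, inside the 3 mm allowed.
- **Weak point:** The arm's shadow falls on the index and the top camera's view is blocked. The reading therefore rests on the side view and the tool travel, good to about 1 to 1.5 mm.
- **Other things:** The purple look-alike fell over early on, before I had touched anything near it, and I left it where it lies. I did not measure the carved piece or the jar again at the end; the arm made no contact near them.

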